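# Lock the burr on the grinder shaft with its slotted keeper

### The arm

A 6-joint arm with a two-finger parallel gripper is mounted at the origin on the work surface. World frame = base frame: x ahead of the robot, y to its left, z up, the work surface at z = 0. Lengths are in m, angles in degrees, forces in N, time in s.
With the tool pointing down it reaches from about 0.4 to 0.825 m from the base axis. Payload 7 kg.
Tool frame: the origin (TCP) lies midway between the tips of the shut fingers; the grasp point (between the pads) lies 19 mm behind it; z points along the fingers, y is the direction in which the jaws open and shut (so a half turn about z gives the same grasp; the last joint's range is limited). The gripper opens to 88 mm and grips with 3 to 60 N. Pads are 19 mm wide; open, the fingers measure 130 mm over their backs; the gripper's body (78 mm by 193 mm) begins 47 mm behind the grasp point.
Start: joints at [-51.102, 20.546, 0.682, 0, -70.136, -16.507], TCP at [0.257, -0.624, 0.227] pointing down, gripper open.
Joint ranges: [-176.03, 176.03], [-82.01, 121.73], [-58.28, 71.71], [-173.87, 95.51], [-174.79, -0.11], [-173.66, 173.66]. Speed limits (degrees/s): [136.94, 136.94, 172.46, 180, 180, 180].

### API

Orientations are given as [roll, pitch, yaw] about the fixed x, y, z axes, in that order (R = Rz(yaw) Ry(pitch) Rx(roll)).
In Python, from plant import get_state, capture, close_job gives the robot as it stands.
- The arm moves only by the tool apply_moves, never from a script. Its argument "commands" is a list of rows, each an object with "grip": the opening, from 0 (shut) to 1 (fully open); "dp": the shift along the tool's x, y, z in mm, a list of three; "yaw": the turn about the tool's z in rad. A call has 1 to 12 rows; each row is the pose to reach, as a shift and turn from the pose commanded when the call began, along the tool's axes at that moment; what a row does not reach only later rows make up. A row lasts 1/8 s, in which the tool goes at most 62.5 mm and 10.7 degrees, less where a joint would pass 70% of its speed; a pose out of reach is approached as far as the arm can. A call with a gripper value outside its range is refused whole. The fingers move at their own pace and stop on an object; "newtons" is the grip in N (left out, the last holds). Time passes only in rows, so rows that repeat a pose let the fingers close. It gives the time, the measured TCP pose, the force and the opening at its end, in the units of the state.
- get_state(): the state, without advancing time (a new reading comes with each control period).
- capture(name): name is "side" or "top"; returns a dict with "color" (384x512x3 uint8, red, green, blue), "camera_matrix" (3x3 intrinsics, pixels), "k1" (the pictures are not rectified: a ray, as slopes to the right and down, at radius r is drawn at 1 + k1 r^2 times it, then the intrinsics apply), "xyz" and "rotation" of the camera in the world. Camera axes: x right, y up, looking along -z (the intrinsics and any distortion apply to the point x, -y, -z); pixel columns grow to the right and rows downward; lengths in m; the calibration is good to about 2 mm. A picture is of the moment at which its call begins. There is no depth.
- close_job(): hands the job in, once; it reports no verdict.
The state is a dict: "time_s": time; "joints": joint angles; "qd": joint speeds; "joint_torque": joint torques, N m; "tcp_pos": TCP position; "eef_rot": TCP orientation; "contact_force": force on the tool from outside, world axes, zero at the start; "moment": the same for the moment, N m; "gripper_width": finger opening in m.
Only numpy, scipy, OpenCV 4.12 (cv2) and the standard library are available. Lean on these libraries where they do the work, as an engineer would, in place of code of your own. Each camera call takes 0.05 s, during which the arm holds its last target.

### The job

The shop's coffee grinder is open for cleaning: slide the round steel burr fully home along the bare shaft, towards the machine. Then take the keeper plate with the open slot (not the solid one, which stays where it is) from the wooden rest and push it down, slot first, over the flat-sided neck of the shaft just outside the burr, until it is fully seated and upright, and let go. Go gently: feel for the neck and never load the grinder with more than 40 N.

Things in the scene. Friction and masses are not known exactly. Their poses are not given: they have to be found in the camera images.
- grinder: Grey shop grinder, fixed. A round aluminium snout stands out of its 300 mm tall housing, and out of the snout's face a level steel shaft, 22 mm across, axis 120 mm above the counter. Origin on the counter under the snout's face; y runs along the shaft from its free end into the machine, z up. Over 40 N from robot or keeper on any part of it is too much.
- neck (a point): Nominal neck centre, on the shaft axis, 43 mm out of the snout; axes as the grinder's. True across and in height, but the shaft has end float: it stands firmly up to 8 mm further out (-y) or in than nominal and this point does not follow: feel for it. The neck is flat-sided, 12 mm wide, 18 mm high (top 9 mm above the axis); the 22 mm round shaft end reaches from 7 to 42 mm outwards of its centre.
- burr (a joint): Distance (m) of the burr out from home, 0 = home on a hard stop; starts 10 to 24 mm out, over the neck. A steel disc on the shaft, 52 mm across, 22 mm thick; slides with 3 N friction, stays where left; push its flat outer face above the shaft. Home, that face is 6 mm inwards of the true neck's centre, leaving 13 mm of clear neck up to the 22 mm shaft end; mid-gap is 6.5 mm out from the face.
- keeper_mid (a point): Centre of the slotted keeper: upright steel plate, 0.1 to 0.2 kg, 10 mm thick (its x), 42 wide (y), 82 tall (z up). From the feet up a slot 14.5 mm wide, 31 deep, mouth flared to 22. Grip tab 20 mm wide (y), 1 to 41 mm above this point. Seated on the neck, its x along the shaft either way, the slot's end rests on the neck's top, this point is 19 mm above the axis; it then stands by itself.
- blank_mid (a point): Centre (half-way up) of the other plate in the rest: same outer size and tab, but solid below, without a slot. It stays in its place.
- rest: Fixed wooden block, 66 mm (its x) by 180 mm (its y), 30 mm high, with one long groove along y, 13 mm wide and 14 mm deep. The two plates stand upright in the groove side by side, about 100 mm apart, feet 16 mm above the counter, either one at either end, their thickness along the block's x axis. Origin under its centre.
Things that resemble listed ones, but are neither listed nor needed, are in the scene too. Leave any pink or purple look-alike of the part that bears keeper_mid alone.

How it is judged:
By the outcome, as a careful person would: the job done as asked, in the order asked, and still so for the second after the job is handed in, with the robot touching nothing.
It also fails if it takes over 51 s, if anything falls off the work surface, if the arm or the gripper's body presses on something with over 40 N, if the wrist force passes 120 N, or if a joint passes its speed limit or range.

## Working session

There is one attempt and no reset: what is moved stays moved. The work goes in short steps, Python scripts to look and compute and a tool call to move; the robot and the scene stay as the last step left them, time stands still between calls to the robot, and variables do not carry over. Pictures are saved under pics/ and viewed, and the job is handed in when it is done.

Besides the shell and the picture viewer there is one more tool, called after "Call:" by a JSON object that holds its "method" and its "body", one argument or row to a line. apply_moves: Moves the arm, as the interface text tells. Its arguments: {"type":"object","properties":{"commands":{"type":"array","items":{"type":"object","properties":{"grip":{"type":"number"},"dp":{"type":"array","items":{"type":"number"}},"yaw":{"type":"number"}}}},"newtons":{"type":"number"}},"required":["commands"]}

```bash
ls; mkdir -p pics; cat > h.py <<'E'
import numpy as np, cv2, json, pickle
from plant import get_state, capture, close_job
def cap(n,tag):
    c=capture(n); cv2.imwrite(f'pics/{tag}.png',c['color'][:,:,::-1]); pickle.dump(c,open(f'pics/{tag}.pkl','wb')); return c
def load(tag): return pickle.load(open(f'pics/{tag}.pkl','rb'))
def ray(c,u,v):
    K=np.array(c['camera_matrix']); k1=c['k1']
    d=cv2.undistortPoints(np.array([[[u,v]]],float),K,np.array([k1,0,0,0.]))[0,0]
    R=np.array(c['rotation']); 
    if R.size==3:
        from scipy.spatial.transform import Rotation as Ro
        R=Ro.from_euler('xyz',R,degrees=True).as_matrix()
    w=R@np.array([d[0],-d[1],-1.]); return np.array(c['xyz']),w/np.linalg.norm(w)
def plane(c,u,v,z):
    o,w=ray(c,u,v); return o+w*(z-o[2])/w[2]
def tri(c1,p1,c2,p2):
    o1,w1=ray(c1,*p1);o2,w2=ray(c2,*p2)
    A=np.stack([w1,-w2],1); t=np.linalg.lstsq(A,o2-o1,rcond=None)[0]
    a=o1+w1*t[0];b=o2+w2*t[1]; return (a+b)/2,np.linalg.norm(a-b)
def proj(c,p):
    R=np.array(c['rotation'])
    if R.size==3:
        from scipy.spatial.transform import Rotation as Ro
        R=Ro.from_euler('xyz',R,degrees=True).as_matrix()
    q=R.T@(np.array(p)-np.array(c['xyz'])); x,y=q[0]/-q[2],-q[1]/-q[2]
    s=1+c['k1']*(x*x+y*y); K=np.array(c['camera_matrix']); return K[0,0]*x*s+K[0,2],K[1,1]*y*s+K[1,2]
E
python3 - <<'E'
from h import *
for n in('side','top'):
    c=cap(n,n+'0'); print({k:np.array(v).round(4).tolist() for k,v in c.items() if k!='color'})
print(get_state())
E
```

```text
pics
{'camera_matrix': [[413.6749, 0.0, 259.7611], [0.0, 413.6749, 195.2919], [0.0, 0.0, 1.0]], 'k1': -0.1021, 'xyz': [0.4705, -0.7766, 0.5797], 'rotation': [55.2375, 0.7525, -3.5144]}
{'camera_matrix': [[381.1878, 0.0, 255.6631], [0.0, 381.1878, 188.3506], [0.0, 0.0, 1.0]], 'k1': -0.0576, 'xyz': [0.3647, -0.0928, 0.8996], 'rotation': [10.3773, 1.0287, -91.4738]}
{'time_s': 0.1, 'joints': array([-5.11018452e+01,  2.05870928e+01,  6.38798401e-01, -1.74859347e-02,
       -7.01346712e+01, -1.65045356e+01]), 'qd': array([ 0.07462942, -0.03943356,  0.1322762 ,  0.062618  , -0.15065317,
        0.03496207]), 'joint_torque': array([-1.43230507e-03, -5.84162557e+01,  2.93747842e+01,  7.01533914e+00,
        1.01850060e-02, -6.09446693e-05]), 'tcp_pos': array([ 0.25693753, -0.62371851,  0.22571814]), 'eef_rot': array([ 1.79915782e+02, -7.81049901e-03, -1.57612329e+02]), 'contact_force': array([-1.18154158, -0.02886551,  0.54773506]), 'moment': array([0.02438333, 0.00848917, 0.04045114]), 'gripper_width': 0.08709722691725286}
```

View pics/side0.png

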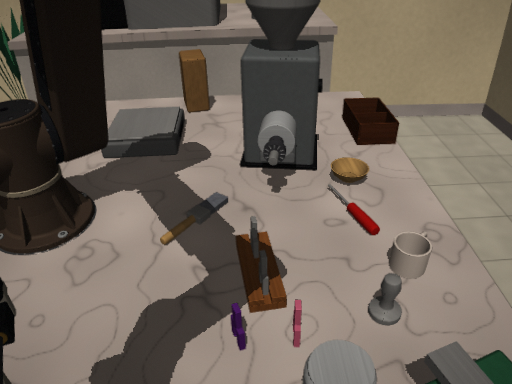

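View pics/top0.png

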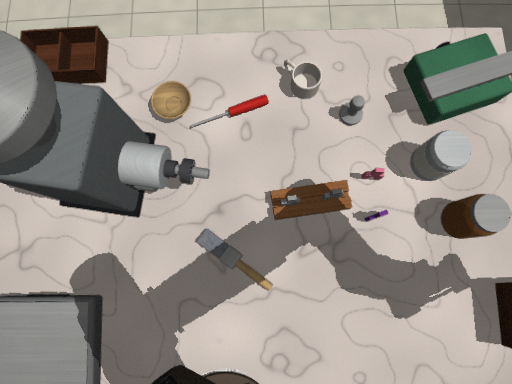

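```bash
python3 - <<'E'
from h import *
def z(tag,x0,y0,x1,y1,f,out):
    im=cv2.imread(f'pics/{tag}.png')[y0:y1,x0:x1]; im=cv2.resize(im,None,fx=f,fy=f,interpolation=cv2.INTER_CUBIC)
    s=10 
    for x in range((x0+9)//10*10,x1,10):
        cv2.line(im,((x-x0)*f,0),((x-x0)*f,6),(0,255,255),1)
        if x%20==0: cv2.putText(im,str(x),((x-x0)*f,16),0,.35,(0,0,255),1)
    for y in range((y0+9)//10*10,y1,10):
        cv2.line(im,(0,(y-y0)*f),(6,(y-y0)*f),(0,255,255),1)
        if y%20==0: cv2.putText(im,str(y),(8,(y-y0)*f),0,.35,(0,0,255),1)
    cv2.imwrite(f'pics/{out}.png',im)
z('top0',110,120,220,220,7,'zt_shaft')
z('top0',260,160,400,240,5,'zt_rest')
z('side0',220,205,320,355,4,'zs_rest')
z('side0',225,100,325,180,7,'zs_shaft')
E
```

```text
(no output)
```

View pics/zt_shaft.png

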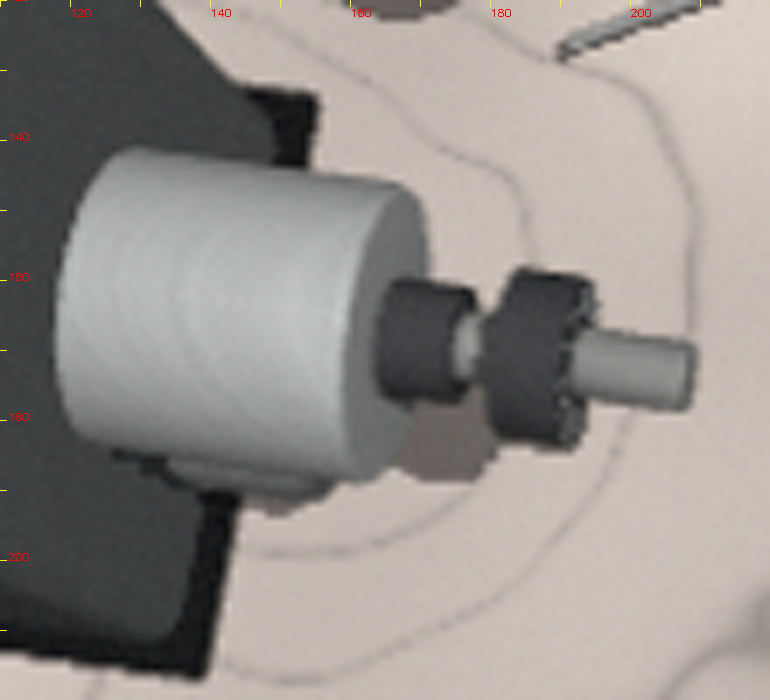

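View pics/zt_rest.png

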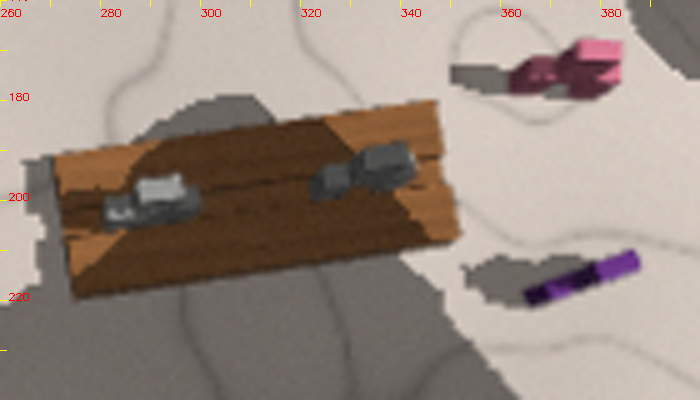

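View pics/zs_rest.png

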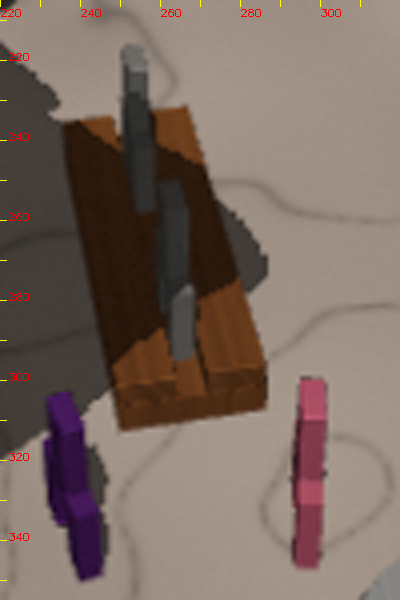

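View pics/zs_shaft.png

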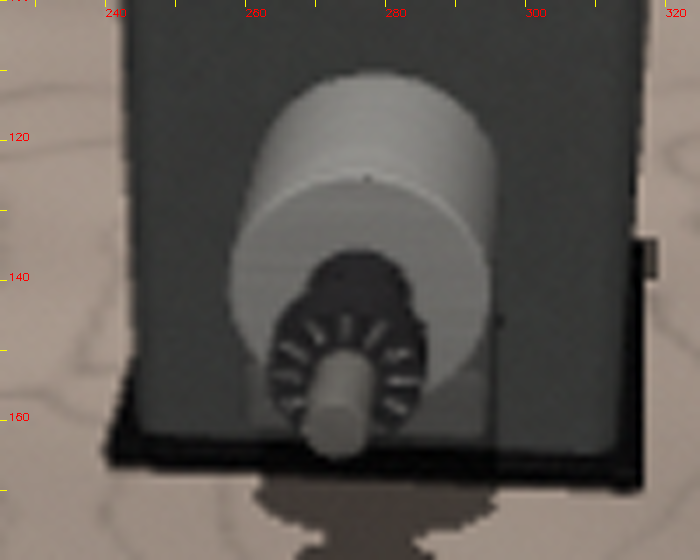

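```bash
python3 - <<'E'
from h import *
t=load('top0'); s=load('side0')
# rest top corners (z=0.03) top view
for p in [(269,191.5),(345,180),(350,208),(273.5,220)]: print('rest top',p,plane(t,*p,0.03).round(4))
for p in [(236,235.5),(267,231.5),(286,299),(249,303)]: print('rest side',p,plane(s,*p,0.03).round(4))
# tab tops z=0.098
for p in [(290,199),(336,192)]: print('tab', plane(t,*p,0.098).round(4))
for p in [(252.5,216),(262,250)]: print('tab s', plane(s,*p,0.098).round(4))
# shaft end
print('shaft end top edge centre', plane(t,208,173.5,0.12).round(4), plane(s,272,160,.12).round(4))
for p in [(198,169.5)]: print(plane(t,*p,0.131).round(4))
def z(tag,x0,y0,x1,y1,f,out):
    im=load(tag)['color'][y0:y1,x0:x1,::-1]; im=cv2.resize(im,None,fx=f,fy=f,interpolation=cv2.INTER_CUBIC)
    im=np.clip(255*(im/255.)**0.5*1.1,0,255).astype(np.uint8); cv2.imwrite(f'pics/{out}.png',im)
z('top0',275,180,350,215,10,'g_t'); z('side0',240,210,290,300,6,'g_s')
E
```

```text
rest top (269, 191.5) [ 0.516 -0.112  0.03 ]
rest top (345, 180) [ 0.538  -0.2896  0.03  ]
rest top (350, 208) [ 0.4722 -0.2967  0.03  ]
rest top (273.5, 220) [ 0.4497 -0.1202  0.03  ]
rest side (236, 235.5) [ 0.4545 -0.1259  0.03  ]
rest side (267, 231.5) [ 0.5188 -0.118   0.03  ]
rest side (286, 299) [ 0.5377 -0.3013  0.03  ]
rest side (249, 303) [ 0.4739 -0.3055  0.03  ]
tab [ 0.4867 -0.1546  0.098 ]
tab [ 0.499  -0.2532  0.098 ]
tab s [ 0.4887 -0.1514  0.098 ]
tab s [ 0.5005 -0.2483  0.098 ]
shaft end top edge centre [0.5424 0.0168 0.12  ] [0.5407 0.02   0.12  ]
[0.5491 0.0361 0.131 ]
```

View pics/g_t.png

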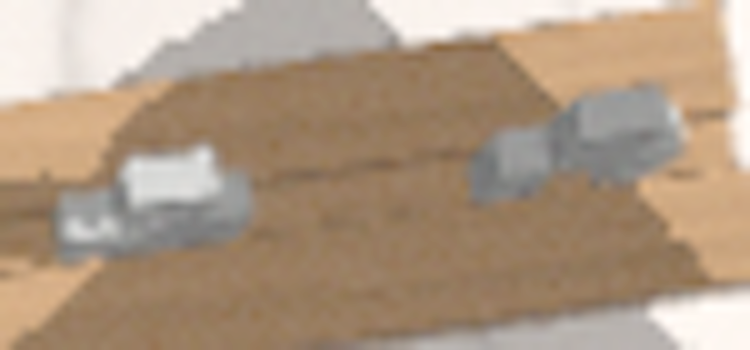

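View pics/g_s.png

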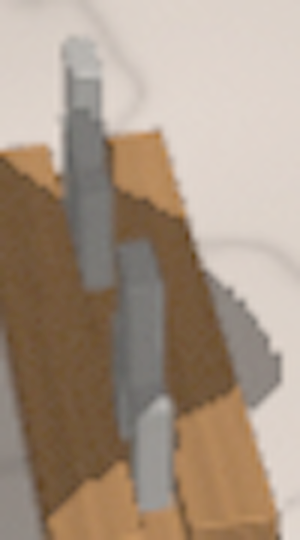

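```bash
python3 - <<'E'
from h import *
t=load('top0'); s=load('side0')
print('base front', plane(s,241,166,0.0).round(4),plane(s,317,170,0.0).round(4), 'housing bottom edge z.01',plane(s,246,162,0.01).round(4),plane(s,312,164.5,.01).round(4))
print('top base corners', plane(t,155,134,0.005).round(4),plane(t,140,217,0.005).round(4))
a=plane(t,128,162.3,.12);b=plane(t,163.5,167.2,.12);e=plane(t,208,173.5,.12);print(a.round(4),b.round(4),e.round(4))
for p,q in((a,e),(b,e)): d=p-q;print('yaw',np.degrees(np.arctan2(-d[0],d[1])))
f=plane(s,276,141.5,.12);e2=plane(s,272,160,.12);d=f-e2;print('face',f.round(4),e2.round(4),np.degrees(np.arctan2(-d[0],d[1])),np.linalg.norm(d))
print('snout dia', np.linalg.norm(plane(s,257.5,141,.12)-plane(s,294.5,141,.12)))
# slot projections for right plate, left plate
for mid in((0.4867,-0.1535),(0.4995,-0.2515)):
    th=np.radians(6.9); yx=np.array([-np.sin(th),np.cos(th)]); xx=np.array([np.cos(th),np.sin(th)])
    for dy in (-21,-7.25,7.25,21):
        for z in(.03,.047,.057):
            p=np.array(mid)+yx*dy/1000-xx*.005
            print(dy,z,np.round(proj(t,[*p,z]),1),np.round(proj(s,[*p,z]),1))
E
```

```text
base front [0.4715 0.2023 0.    ] [0.6751 0.1644 0.    ] housing bottom edge z.01 [0.4856 0.2057 0.01  ] [0.6631 0.1776 0.01  ]
top base corners [0.6729 0.1646 0.005 ] [0.4676 0.196  0.005 ]
[0.5722 0.1884 0.12  ] [0.559  0.1115 0.12  ] [0.5424 0.0168 0.12  ]
yaw -9.845274451526405
yaw -9.927625412580582
face [0.5579 0.1079 0.12  ] [0.5407 0.02   0.12  ] -11.083705162995914 0.08953048541348768
snout dia 0.08903054330223067
-21 0.03 [296.8 204.3] [251.6 251. ]
-21 0.047 [297.5 203.3] [251.4 244.4]
-21 0.057 [297.9 202.6] [251.3 240.5]
-7.25 0.03 [290.9 205.2] [250.5 246.4]
-7.25 0.047 [291.5 204.2] [250.2 239.9]
-7.25 0.057 [291.8 203.5] [250.1 236. ]
7.25 0.03 [284.7 206.1] [249.3 241.6]
7.25 0.047 [285.1 205.1] [249.  235.1]
7.25 0.057 [285.4 204.5] [248.9 231.3]
21 0.03 [278.8 207. ] [248.2 237.2]
21 0.047 [279.1 206. ] [248.  230.8]
21 0.057 [279.3 205.4] [247.8 226.9]
-21 0.03 [339.  197.6] [261.4 288.1]
-21 0.047 [340.5 196.4] [261.3 281.4]
-21 0.057 [341.4 195.7] [261.2 277.3]
-7.25 0.03 [333.2 198.5] [260.  282.4]
-7.25 0.047 [334.5 197.3] [259.8 275.8]
-7.25 0.057 [335.3 196.6] [259.8 271.7]
7.25 0.03 [327.  199.4] [258.5 276.7]
7.25 0.047 [328.2 198.3] [258.4 270. ]
7.25 0.057 [329.  197.6] [258.3 266. ]
21 0.03 [321.1 200.3] [257.2 271.4]
21 0.047 [322.2 199.2] [257.  264.7]
21 0.057 [322.9 198.5] [256.9 260.7]
```

```bash
cat >> h.py <<'E'
def dp(target,yaw=None,cmd=None):
    """world target (m), world yaw deg -> tool dp mm, tool yaw rad. cmd=(pos,yaw) else measured"""
    if cmd is None:
        s=get_state(); p=np.array(s['tcp_pos']); y=s['eef_rot'][2]; 
    else: p,y=np.array(cmd[0]),cmd[1]
    a=np.radians(y); R=np.array([[np.cos(a),np.sin(a),0],[np.sin(a),-np.cos(a),0],[0,0,-1]])
    d=R.T@(np.array(target)-p)*1000
    t=0 if yaw is None else -np.radians((yaw-y+180)%360-180)
    return d.round(1).tolist(),round(t,4)
def st():
    s=get_state(); print('t',round(s['time_s'],2),'p',(s['tcp_pos']*1000).round(2),'rot',s['eef_rot'].round(2),'F',s['contact_force'].round(2),'w',round(s['gripper_width']*1000,2),'j',s['joints'].round(1))
E
python3 - <<'E'
from h import *
st(); print(dp([0.537,-0.01,0.20],-99.9,([.257,-.624,.227],-157.6)))
E
```

```text
t 0.1 p [ 256.94 -623.72  225.72] rot [ 1.7992e+02 -1.0000e-02 -1.5761e+02] F [-1.18 -0.03  0.55] w 87.1 j [-51.1  20.6   0.6  -0.  -70.1 -16.5]
([-492.9, 461.0, 27.0], np.float64(-1.0071))
```

Call:
{"method": "apply_moves", "body": {
  "commands": [
    {"grip": 0, "dp": [-493, 461, 0], "yaw": -1.007},
    {"grip": 0, "dp": [-493, 461, 0], "yaw": -1.007},
    {"grip": 0, "dp": [-493, 461, 0], "yaw": -1.007},
    {"grip": 0, "dp": [-493, 461, 0], "yaw": -1.007},
    {"grip": 0, "dp": [-493, 461, 0], "yaw": -1.007},
    {"grip": 0, "dp": [-493, 461, 0], "yaw": -1.007},
    {"grip": 0, "dp": [-493, 461, 0], "yaw": -1.007},
    {"grip": 0, "dp": [-493, 461, 0], "yaw": -1.007},
    {"grip": 0, "dp": [-493, 461, 0], "yaw": -1.007},
    {"grip": 0, "dp": [-493, 461, 0], "yaw": -1.007},
    {"grip": 0, "dp": [-493, 461, 0], "yaw": -1.007},
    {"grip": 0, "dp": [-493, 461, 27], "yaw": -1.007}
  ],
  "newtons": 20
}}

```text
time_s: 1.6
tcp_pos: [0.5397, -0.0068, 0.2004]
eef_rot: [-179.8, 0.1, -99.7]
contact_force: [-1.1, -0.3, -1.0]
gripper_width: 0.0006
```

```bash
python3 - <<'E'
from h import *
st()
for n in('side','top'): cap(n,n+'1')
def z(tag,x0,y0,x1,y1,f,out):
    im=load(tag)['color'][y0:y1,x0:x1,::-1]; im=cv2.resize(im,None,fx=f,fy=f,interpolation=cv2.INTER_CUBIC); return im
a=z('top1',110,90,360,230,3,0); b=z('side1',200,80,320,320,2,0)
cv2.imwrite('pics/t1.png',a); cv2.imwrite('pics/s1.png',b)
st()
E
```

```text
t 1.6 p [539.74  -6.8  200.41] rot [-1.7981e+02  8.0000e-02 -9.9690e+01] F [-1.1  -0.34 -1.02] w 0.61 j [ 20.1   8.8 -18.8   0.  -62.2 -29.8]
t 1.7 p [535.48  -9.39 196.59] rot [ 1.7969e+02 -1.0000e-01 -9.9850e+01] F [-0.52 -0.67 -0.05] w 0.42 j [ 19.9   8.9 -19.2  -0.1 -62.2 -29.7]
```

View pics/t1.png

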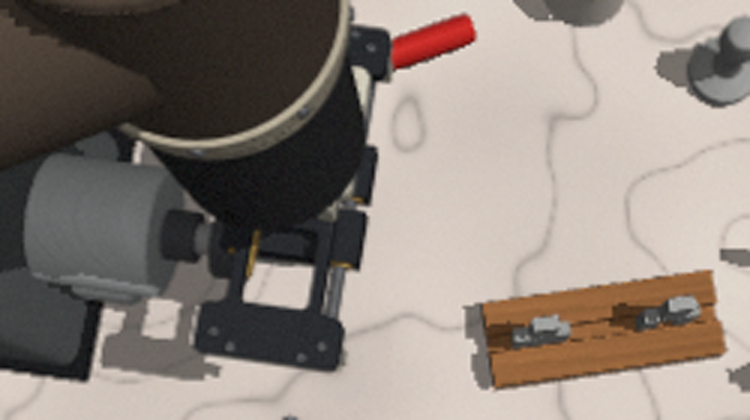

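View pics/side1.png

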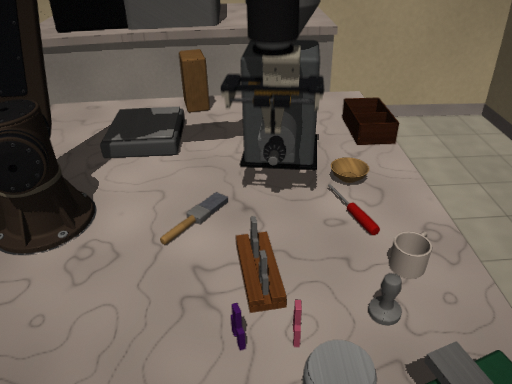

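View pics/top1.png

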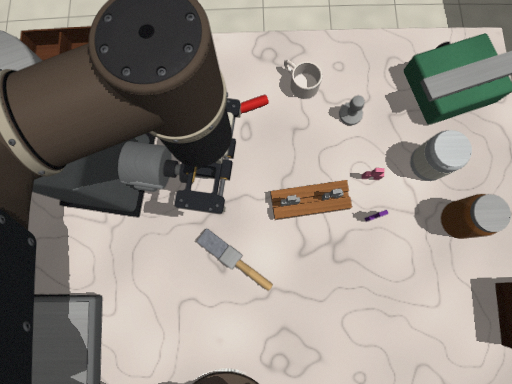

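```bash
python3 - <<'E'
from h import *
s=get_state(); print(s['joints'])
im=load('top1')['color'][180:215,265:355,::-1]; im=cv2.resize(im,None,fx=8,fy=8,interpolation=cv2.INTER_CUBIC)
im2=load('side1')['color'][210:310,230:295,::-1]; im2=cv2.resize(im2,None,fx=6,fy=6,interpolation=cv2.INTER_CUBIC)
cv2.imwrite('pics/t1z.png',im);cv2.imwrite('pics/s1z.png',im2)
t=load('top1')
for p in [(440,180),(488,213),(460,150)]: print(plane(t,*p,.1).round(3))
E
```

```text
[ 19.93016398   8.93105988 -19.1544634   -0.0751854  -62.22876956
 -29.7465337 ]
[ 0.518 -0.479  0.1  ]
[ 0.444 -0.576  0.1  ]
[ 0.584 -0.532  0.1  ]
```

View pics/t1z.png

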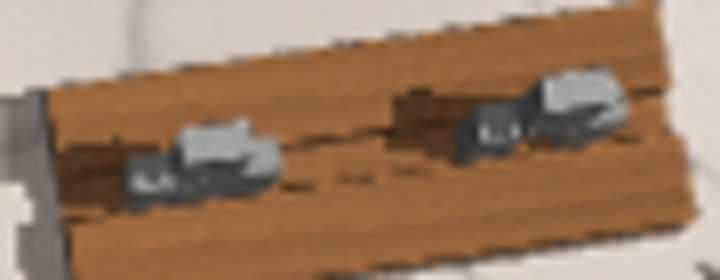

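View pics/s1z.png

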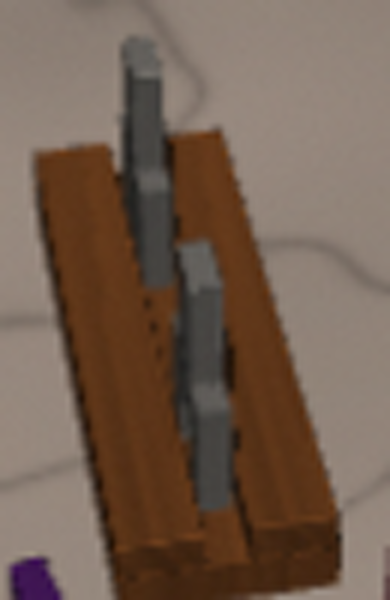

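```bash
python3 - <<'E'
from h import *
t=load('top0'); s=load('side0')
print('housing top front edge',plane(s,243.5,54,.3).round(3),plane(s,320,56,.3).round(3),'cone base',plane(s,282,40,.3).round(3),plane(s,268,40,.3).round(3),plane(s,296,40,.3).round(3))
print('top: housing top corner', plane(t,98,83,.3).round(3), plane(t,35,175,.3).round(3))
for z in(.35,.4,.45,.5,.55): print(z,'hop',plane(t,54,80,z).round(3),plane(t,20,40,z).round(3),plane(t,30,125,z).round(3),'wristtop',plane(t,150,33,z).round(3))
for z in (.35,.4,.45): print(z,np.round(proj(s,[0.58,.29,z]),0))
im=np.hstack([cv2.resize(load('top0')['color'][0:230,0:170,::-1],None,fx=2.4,fy=2.4),cv2.resize(load('side0')['color'][0:180,220:350,::-1],None,fx=2.5,fy=3.0667)])
cv2.imwrite('pics/hop.png',im)
E
```

```text
housing top front edge [0.489 0.222 0.3  ] [0.668 0.188 0.3  ] cone base [0.595 0.345 0.3  ] [0.558 0.349 0.3  ] [0.632 0.342 0.3  ]
top: housing top corner [0.667 0.182 0.3  ] [0.508 0.281 0.3  ]
0.35 hop [0.651 0.232 0.35 ] [0.727 0.298 0.35 ] [0.577 0.265 0.35 ] wristtop [0.726 0.079 0.35 ]
0.4 hop [0.625 0.203 0.4  ] [0.694 0.263 0.4  ] [0.557 0.233 0.4  ] wristtop [0.693 0.063 0.4  ]
0.45 hop [0.599 0.173 0.45 ] [0.661 0.227 0.45 ] [0.538 0.2   0.45 ] wristtop [0.66  0.048 0.45 ]
0.5 hop [0.573 0.144 0.5  ] [0.628 0.192 0.5  ] [0.519 0.167 0.5  ] wristtop [0.627 0.032 0.5  ]
0.55 hop [0.547 0.114 0.55 ] [0.595 0.156 0.55 ] [0.5   0.135 0.55 ] wristtop [0.595 0.016 0.55 ]
0.35 [279.  25.]
0.4 [279.   4.]
0.45 [279. -17.]
```

View pics/hop.png

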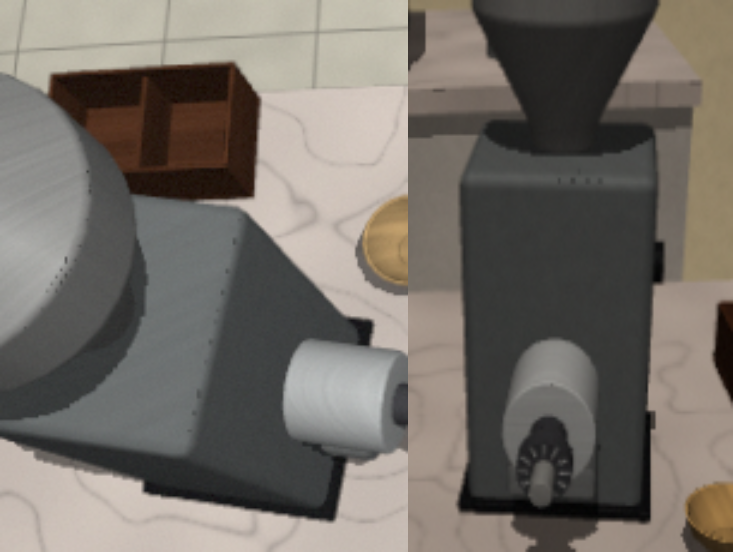

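Call:
{"method": "apply_moves", "body": {
  "commands": [
    {"grip": 0, "dp": [0, 0, 30], "yaw": 0},
    {"grip": 0, "dp": [0, 0, 58], "yaw": 0},
    {"grip": 0, "dp": [0, 0, 58], "yaw": 0},
    {"grip": 0, "dp": [0, 0, 58], "yaw": 0}
  ]
}}

```text
time_s: 2.2
tcp_pos: [0.538, -0.0104, 0.143]
eef_rot: [-179.9, 0.0, -99.9]
contact_force: [-0.1, -0.2, -0.3]
gripper_width: 0.0003
```

```bash
python3 - <<'E'
from h import *
st()
for n in('side','top'): cap(n,n+'2')
st()
im=np.hstack([cv2.resize(load('top2')['color'][90:240,110:260,::-1],None,fx=3,fy=3),cv2.resize(load('side2')['color'][60:180,225:325,::-1],None,fx=3.6,fy=3.75)])
cv2.imwrite('pics/v2.png',im)
E
```

```text
t 2.2 p [538.03 -10.42 143.02] rot [-1.7992e+02  1.0000e-02 -9.9930e+01] F [-0.1  -0.2  -0.32] w 0.34 j [ 19.8  11.8 -23.3   0.  -54.8 -29.7]
t 2.3 p [538.21 -10.12 143.17] rot [-1.7988e+02  5.0000e-02 -9.9920e+01] F [ 0.09  0.47 -0.35] w 0.09 j [ 19.8  11.8 -23.3   0.  -54.8 -29.7]
```

View pics/v2.png

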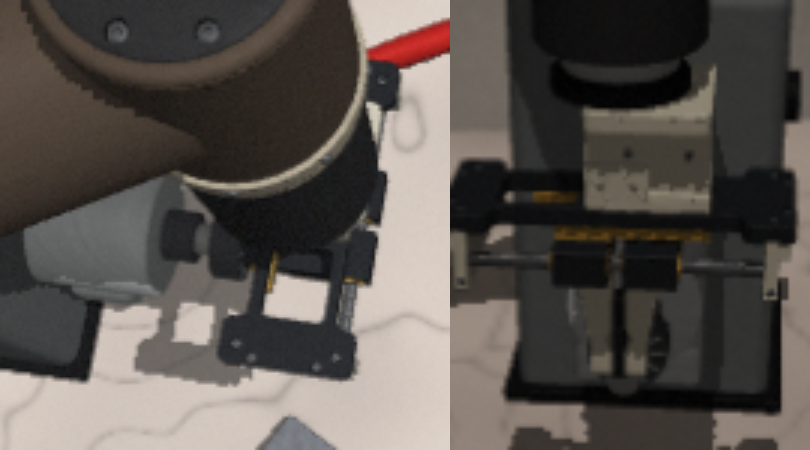

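Call:
{"method": "apply_moves", "body": {
  "commands": [
    {"grip": 0, "dp": [-1, 0, 4.5], "yaw": 0},
    {"grip": 0, "dp": [-15, 0, 4.5], "yaw": 0},
    {"grip": 0, "dp": [-30, 0, 4.5], "yaw": 0},
    {"grip": 0, "dp": [-40, 0, 4.5], "yaw": 0},
    {"grip": 0, "dp": [-40, 0, 4.5], "yaw": 0}
  ]
}}

```text
time_s: 2.92
tcp_pos: [0.5444, 0.0304, 0.137]
eef_rot: [180.0, -0.0, -99.8]
contact_force: [0.3, -0.3, 0.0]
gripper_width: 0.0008
```

```bash
python3 - <<'E'
from h import *
st()
E
```

```text
t 2.92 p [544.4   30.44 137.01] rot [180.    -0.   -99.82] F [ 0.35 -0.34  0.01] w 0.8 j [ 23.8  12.8 -22.8   0.  -54.3 -33.6]
```

Call:
{"method": "apply_moves", "body": {
  "commands": [
    {"grip": 0, "dp": [-3, 0, 0], "yaw": 0},
    {"grip": 0, "dp": [-6, 0, 0], "yaw": 0},
    {"grip": 0, "dp": [-8, 0, 0], "yaw": 0},
    {"grip": 0, "dp": [-10, 0, 0], "yaw": 0},
    {"grip": 0, "dp": [-12, 0, 0], "yaw": 0},
    {"grip": 0, "dp": [-14, 0, 0], "yaw": 0}
  ]
}}

```text
time_s: 3.68
tcp_pos: [0.5465, 0.0428, 0.1371]
eef_rot: [180.0, -0.0, -99.9]
contact_force: [0.7, -3.4, 0.9]
gripper_width: 0.0003
```

Call:
{"method": "apply_moves", "body": {
  "commands": [
    {"grip": 0, "dp": [-1.5, 0, 0], "yaw": 0},
    {"grip": 0, "dp": [-3, 0, 0], "yaw": 0},
    {"grip": 0, "dp": [-4.5, 0, 0], "yaw": 0},
    {"grip": 0, "dp": [-6, 0, 0], "yaw": 0}
  ]
}}

```text
time_s: 4.18
tcp_pos: [0.5477, 0.0491, 0.1371]
eef_rot: [180.0, -0.0, -99.9]
contact_force: [-0.6, -3.8, 0.3]
gripper_width: 0.0006
```

Call:
{"method": "apply_moves", "body": {
  "commands": [
    {"grip": 0, "dp": [-1, 0, 0], "yaw": 0},
    {"grip": 0, "dp": [-2, 0, 0], "yaw": 0},
    {"grip": 0, "dp": [-3, 0, 0], "yaw": 0}
  ]
}}

```text
time_s: 4.55
tcp_pos: [0.5481, 0.0521, 0.1371]
eef_rot: [180.0, -0.0, -99.9]
contact_force: [0.6, -2.7, 1.4]
gripper_width: 0.0008
```

Call:
{"method": "apply_moves", "body": {
  "commands": [
    {"grip": 0, "dp": [-1, 0, 0], "yaw": 0},
    {"grip": 0, "dp": [-2, 0, 0], "yaw": 0}
  ]
}}

```text
time_s: 4.8
tcp_pos: [0.5482, 0.053, 0.1371]
eef_rot: [180.0, -0.1, -99.9]
contact_force: [0.7, -9.1, 1.3]
gripper_width: 0.0007
```

Call:
{"method": "apply_moves", "body": {
  "commands": [
    {"grip": 0, "dp": [-1, 0, 0], "yaw": 0},
    {"grip": 0, "dp": [-2, 0, 0], "yaw": 0}
  ]
}}

```text
time_s: 5.05
tcp_pos: [0.5482, 0.0532, 0.1371]
eef_rot: [179.9, -0.3, -99.9]
contact_force: [0.9, -18.5, 1.4]
gripper_width: 0.0006
```

Call:
{"method": "apply_moves", "body": {
  "commands": [
    {"grip": 0, "dp": [-1, 0, 0], "yaw": 0}
  ]
}}

```text
time_s: 5.18
tcp_pos: [0.5482, 0.0533, 0.1371]
eef_rot: [179.9, -0.3, -99.9]
contact_force: [2.4, -22.7, 2.3]
gripper_width: 0.0005
```

Call:
{"method": "apply_moves", "body": {
  "commands": [
    {"grip": 0, "dp": [8, 0, 0], "yaw": 0},
    {"grip": 0, "dp": [14, 0, -20], "yaw": 0},
    {"grip": 0, "dp": [20, 0, -70], "yaw": 0},
    {"grip": 0, "dp": [40, 0, -90], "yaw": 0},
    {"grip": 0.5, "dp": [80, 0, -90], "yaw": 0},
    {"grip": 0.5, "dp": [130, 0, -90], "yaw": 0}
  ]
}}

```text
time_s: 5.92
tcp_pos: [0.5271, -0.0709, 0.2275]
eef_rot: [-179.9, 0.1, -99.8]
contact_force: [0.6, -0.5, -0.5]
gripper_width: 0.0153
```

```bash
python3 - <<'E'
from h import *
st()
for n in('side','top'): cap(n,n+'3')
st()
t=load('top3');s=load('side3')
im=np.hstack([cv2.resize(t['color'][180:215,310:355,::-1],None,fx=10,fy=10,interpolation=cv2.INTER_CUBIC),cv2.resize(s['color'][240:300,250:285,::-1],None,fx=10,fy=10,interpolation=cv2.INTER_CUBIC)[:350]])
cv2.imwrite('pics/v3.png',im)
im=np.hstack([cv2.resize(t['color'][140:200,150:220,::-1],None,fx=6,fy=6,interpolation=cv2.INTER_CUBIC),cv2.resize(s['color'][120:180,245:305,::-1],None,fx=6,fy=6,interpolation=cv2.INTER_CUBIC)])
cv2.imwrite('pics/v3b.png',im)
E
```

```text
t 5.92 p [527.06 -70.87 227.54] rot [-1.799e+02  1.100e-01 -9.980e+01] F [ 0.55 -0.48 -0.47] w 15.28 j [ 13.4   6.9 -17.3  -0.1 -65.6 -23.2]
t 6.03 p [525.9  -73.41 227.22] rot [-1.7997e+02  6.0000e-02 -1.0006e+02] F [ 0.11  0.75 -0.42] w 23.04 j [ 13.2   6.9 -17.4  -0.  -65.7 -23.2]
```

View pics/v3.png

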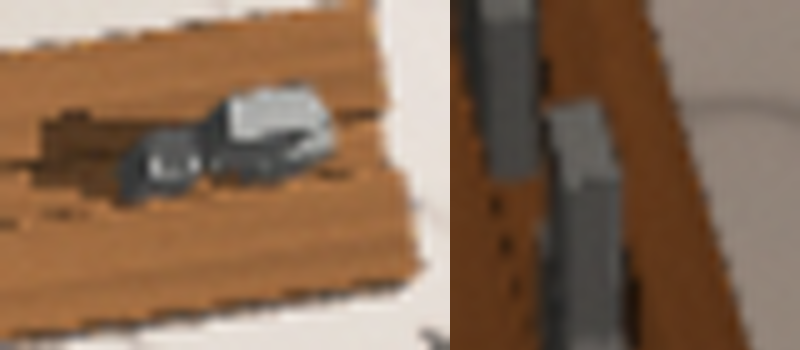

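View pics/v3b.png

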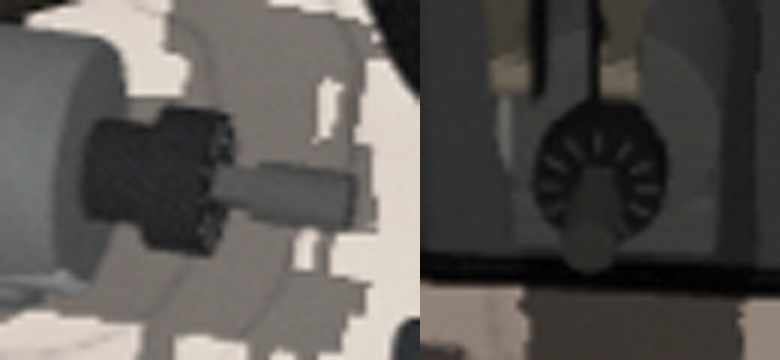

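View pics/top3.png

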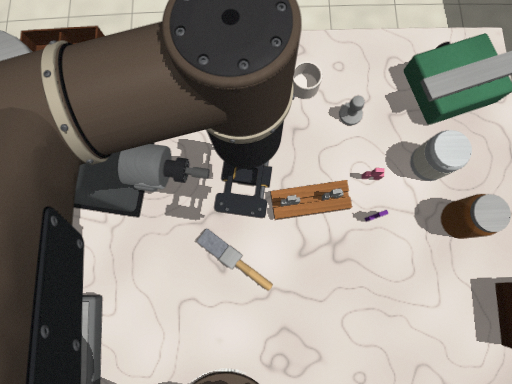

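```bash
python3 - <<'E'
from h import *
t=load('top3');s=load('side3')
print(plane(t,337.3,191.3,.098),plane(s,263.4,254.3,.098))
print(tri(t,(337.3,191.3),s,(263.4,254.3)))
for m in ((0.5005,-0.2535),):
  th=np.radians(6.8); yx=np.array([-np.sin(th),np.cos(th)]); xx=np.array([np.cos(th),np.sin(th)])
  for a,b in((-5,-10),(5,-10),(5,10),(-5,10)):
    p=[*(np.array(m)+xx*a/1e3+yx*b/1e3),.098]; print(np.round(proj(t,p),1),np.round(proj(s,p),1))
print(dp([.5005,-.2535,.15],-83.2))
E
```

```text
[ 0.50038668 -0.25609114  0.098     ] [ 0.50215109 -0.25920454  0.098     ]
(array([ 0.50158082, -0.25658526,  0.09539394]), np.float64(0.0014898054006480836))
[341.1 192.9] [260.4 256.4]
[340.3 188.3] [266.2 255.6]
[331.1 189.7] [264.  247.8]
[331.9 194.3] [258.3 248.6]
([181.8, -6.4, 77.2], np.float64(-0.2942))
```

```bash
python3 - <<'E'
from h import *
st();print(dp([.501,-.2565,.15],-83.2))
E
```

```text
t 6.03 p [525.9  -73.41 227.22] rot [-1.7997e+02  6.0000e-02 -1.0006e+02] F [ 0.11  0.75 -0.42] w 23.04 j [ 13.2   6.9 -17.4  -0.  -65.7 -23.2]
([184.6, -7.5, 77.2], np.float64(-0.2942))
```

Call:
{"method": "apply_moves", "body": {
  "commands": [
    {"grip": 0.5, "dp": [50, -2, 10], "yaw": -0.1},
    {"grip": 0.5, "dp": [100, -4, 30], "yaw": -0.2},
    {"grip": 0.5, "dp": [150, -6, 50], "yaw": -0.294},
    {"grip": 0.5, "dp": [184.5, -7.5, 77], "yaw": -0.294},
    {"grip": 0.5, "dp": [184.5, -7.5, 77], "yaw": -0.294},
    {"grip": 0.5, "dp": [184.5, -7.5, 77], "yaw": -0.294},
    {"grip": 0.5, "dp": [184.5, -7.5, 77], "yaw": -0.294}
  ]
}}

```text
time_s: 6.9
tcp_pos: [0.5033, -0.2533, 0.151]
eef_rot: [-179.9, -0.0, -83.0]
contact_force: [0.5, -0.2, 0.5]
gripper_width: 0.0439
```

```bash
python3 - <<'E'
from h import *
st();s=cap('side','side4');t=cap('top','top4');st();print(dp([.501,-.2565,.07],-83.2))
cv2.imwrite('pics/v4.png',np.hstack([cv2.resize(t['color'][150:250,250:380,::-1],None,fx=3,fy=3),cv2.resize(s['color'][180:320,200:320,::-1],None,fx=3,fy=3)[:300]]))
E
```

```text
t 6.9 p [ 503.29 -253.29  150.97] rot [-1.799e+02 -2.000e-02 -8.299e+01] F [ 0.54 -0.16  0.54] w 43.89 j [ -6.8  13.6 -19.7  -0.  -56.6  13.8]
t 7.0 p [ 503.1  -253.33  150.92] rot [-1.799e+02 -2.000e-02 -8.299e+01] F [-0.25  0.52 -0.32] w 43.96 j [ -6.8  13.6 -19.7  -0.  -56.6  13.8]
([2.9, 2.5, 80.9], np.float64(0.0037))
```

View pics/v4.png

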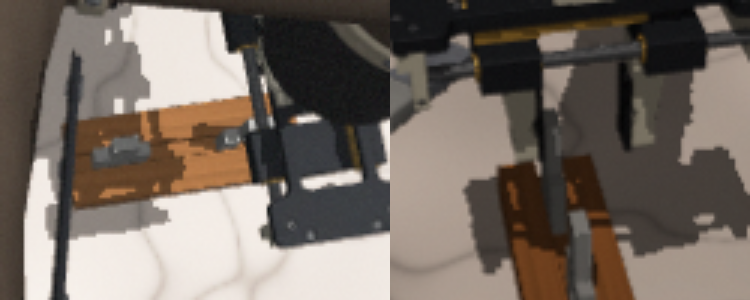

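```bash
python3 - <<'E'
from h import *
s=load('side4');print(proj(s,[.503,-.2533,.151]),proj(s,[.481,-.256,.151]),proj(s,[.525,-.251,.151]))
E
```

```text
(np.float64(263.4130008272869), np.float64(227.86390040177534)) (np.float64(250.02433247584503), np.float64(229.57612124009898)) (np.float64(276.6994648021826), np.float64(226.3139944107434))
```

Call:
{"method": "apply_moves", "body": {
  "commands": [
    {"grip": 0.5, "dp": [3, 2.5, 30], "yaw": 0},
    {"grip": 0.5, "dp": [3, 2.5, 60], "yaw": 0},
    {"grip": 0.5, "dp": [3, 2.5, 80.5], "yaw": 0},
    {"grip": 0.5, "dp": [3, 2.5, 80.5], "yaw": 0},
    {"grip": 0.5, "dp": [3, 2.5, 80.5], "yaw": 0}
  ]
}}

```text
time_s: 7.62
tcp_pos: [0.501, -0.2573, 0.0707]
eef_rot: [-179.9, -0.0, -83.0]
contact_force: [-0.5, 0.3, 0.6]
gripper_width: 0.0443
```

```bash
python3 - <<'E'
from h import *
st();s=cap('side','side5');t=cap('top','top5')
cv2.imwrite('pics/v5.png',np.hstack([cv2.resize(t['color'][150:250,250:380,::-1],None,fx=3,fy=3),cv2.resize(s['color'][190:310,200:320,::-1],None,fx=3,fy=3)[:300]]))
st()
E
```

```text
t 7.62 p [ 501.04 -257.3    70.7 ] rot [-1.7992e+02 -4.0000e-02 -8.3020e+01] F [-0.49  0.26  0.57] w 44.25 j [ -7.3  18.7 -24.9   0.  -46.3  14.2]
t 7.72 p [ 501.09 -257.42   70.85] rot [-1.7988e+02 -4.0000e-02 -8.3040e+01] F [ 0.07 -0.27 -0.86] w 43.7 j [ -7.3  18.7 -24.9   0.  -46.3  14.2]
```

View pics/v5.png

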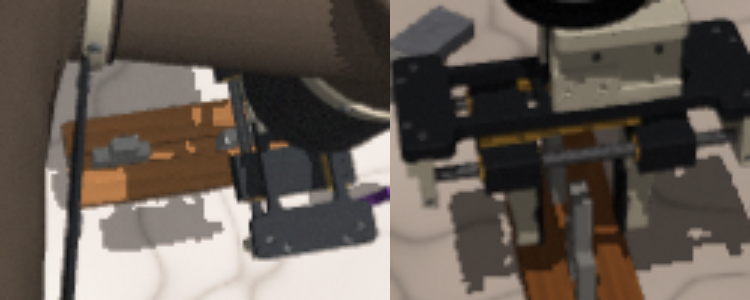

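Call:
{"method": "apply_moves", "body": {
  "commands": [
    {"grip": 0.2, "dp": [0, 0, 0], "yaw": 0},
    {"grip": 0, "dp": [0, 0, 0], "yaw": 0},
    {"grip": 0, "dp": [0, 0, 0], "yaw": 0},
    {"grip": 0, "dp": [0, 0, 0], "yaw": 0},
    {"grip": 0, "dp": [0, 0, 0], "yaw": 0}
  ],
  "newtons": 35
}}

```text
time_s: 8.35
tcp_pos: [0.5004, -0.2575, 0.0696]
eef_rot: [-180.0, -0.0, -83.1]
contact_force: [0.9, -0.0, -0.8]
gripper_width: 0.0097
```

Call:
{"method": "apply_moves", "body": {
  "commands": [
    {"grip": 0, "dp": [0, 0, 0], "yaw": 0},
    {"grip": 0, "dp": [0, 0, -10], "yaw": 0},
    {"grip": 0, "dp": [0, 0, -25], "yaw": 0},
    {"grip": 0, "dp": [0, 0, -60], "yaw": 0},
    {"grip": 0, "dp": [0, 0, -110], "yaw": 0},
    {"grip": 0, "dp": [0, 0, -150], "yaw": 0},
    {"grip": 0, "dp": [0, 0, -150], "yaw": 0}
  ]
}}

```text
time_s: 9.22
tcp_pos: [0.5013, -0.2581, 0.2244]
eef_rot: [-179.7, -0.1, -83.0]
contact_force: [-0.1, 0.4, -2.7]
gripper_width: 0.0096
```

```bash
python3 - <<'E'
from h import *
st();s=cap('side','side6');t=cap('top','top6')
cv2.imwrite('pics/v6.png',np.hstack([cv2.resize(t['color'][150:250,250:380,::-1],None,fx=3,fy=3),cv2.resize(s['color'][140:280,200:320,::-1],None,fx=3,fy=3)[:300]]))
st()
E
```

```text
t 9.22 p [ 501.29 -258.1   224.38] rot [-1.7966e+02 -1.5000e-01 -8.3050e+01] F [-0.08  0.37 -2.66] w 9.58 j [ -7.3  10.  -14.1   0.1 -65.6  14.2]
t 9.32 p [ 499.48 -257.29  220.29] rot [-1.7997e+02  2.0000e-02 -8.3080e+01] F [-0.19  0.04 -2.29] w 9.67 j [ -7.3  10.2 -14.4  -0.  -65.4  14.2]
```

View pics/v6.png

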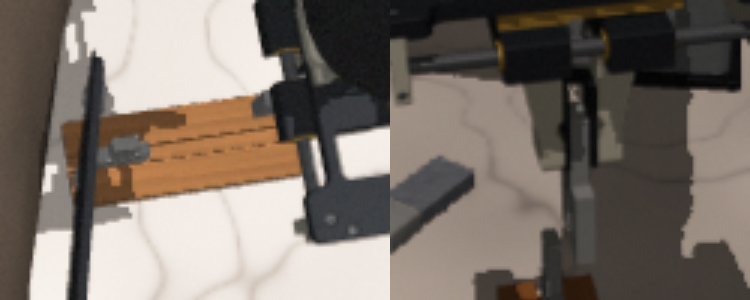

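View pics/side6.png

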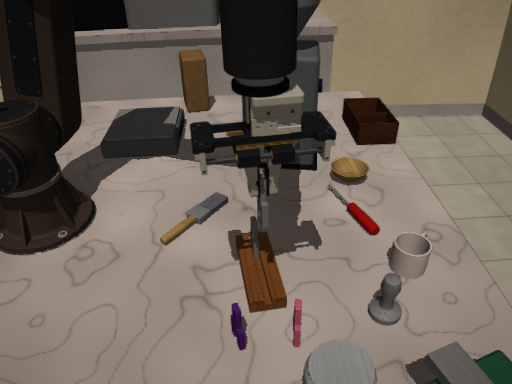

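```bash
python3 - <<'E'
from h import *
st();print(dp([.5442,.034,.215],-9.9))
E
```

```text
t 9.32 p [ 499.48 -257.29  220.29] rot [-1.7997e+02  2.0000e-02 -8.3080e+01] F [-0.19  0.04 -2.29] w 9.67 j [ -7.3  10.2 -14.4  -0.  -65.4  14.2]
([-283.8, -79.5, 5.3], np.float64(-1.2773))
```

Call:
{"method": "apply_moves", "body": {
  "commands": [
    {"grip": 0, "dp": [-30, -8, 0], "yaw": -0.18},
    {"grip": 0, "dp": [-70, -20, 0], "yaw": -0.36},
    {"grip": 0, "dp": [-110, -31, 0], "yaw": -0.54},
    {"grip": 0, "dp": [-150, -42, 0], "yaw": -0.72},
    {"grip": 0, "dp": [-190, -53, 0], "yaw": -0.9},
    {"grip": 0, "dp": [-230, -64, 0], "yaw": -1.08},
    {"grip": 0, "dp": [-260, -73, 2], "yaw": -1.26},
    {"grip": 0, "dp": [-280, -78.5, 5], "yaw": -1.277},
    {"grip": 0, "dp": [-284, -79.5, 5], "yaw": -1.277},
    {"grip": 0, "dp": [-284, -79.5, 5], "yaw": -1.277},
    {"grip": 0, "dp": [-284, -79.5, 5], "yaw": -1.277}
  ]
}}

```text
time_s: 10.7
tcp_pos: [0.5446, 0.0333, 0.2145]
eef_rot: [180.0, 0.0, -10.0]
contact_force: [0.9, 0.4, -0.9]
gripper_width: 0.0096
```

```bash
python3 - <<'E'
from h import *
st();s=cap('side','side7');t=cap('top','top7')
cv2.imwrite('pics/v7.png',np.hstack([cv2.resize(t['color'][110:210,130:230,::-1],None,fx=4,fy=4,interpolation=cv2.INTER_CUBIC),cv2.resize(s['color'][80:180,225:325,::-1],None,fx=4,fy=4,interpolation=cv2.INTER_CUBIC)]))
st()
E
```

```text
t 10.7 p [544.59  33.27 214.52] rot [ 1.7999e+02  2.0000e-02 -1.0020e+01] F [ 0.87  0.38 -0.93] w 9.63 j [ 24.1   8.9 -16.8   0.  -64.4  55.9]
t 10.8 p [544.71  33.35 214.64] rot [-180.   -0.  -10.] F [-0.66 -0.23 -1.57] w 9.79 j [ 24.1   8.9 -16.7  -0.  -64.4  55.9]
```

View pics/v7.png

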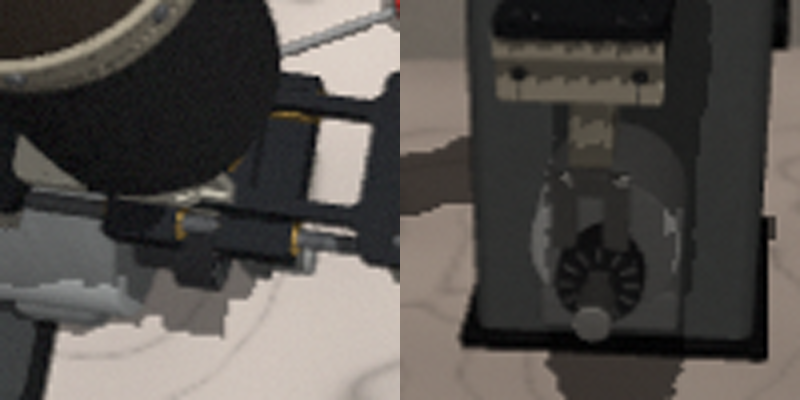

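```bash
python3 - <<'E'
from h import *
s=load('side7'); x0,y0,f=255,118,12
im=cv2.resize(s['color'][y0:y0+50,x0:x0+45,::-1],None,fx=f,fy=f,interpolation=cv2.INTER_CUBIC)
im=np.clip(255*(im/255.)**0.5*1.1,0,255).astype(np.uint8)
for x in range(x0,x0+45,5): cv2.putText(im,str(x),((x-x0)*f,10),0,.35,(0,0,255),1); cv2.line(im,((x-x0)*f,12),((x-x0)*f,20),(0,255,255),1)
for y in range(y0+2,y0+50,5): cv2.putText(im,str(y),(0,(y-y0)*f),0,.35,(0,0,255),1)
cv2.imwrite('pics/v7z.png',im)
p=np.array([.5447,.0333]); xg=np.array([.985,-.172]);yg=np.array([.172,.985])
for dx in(-21,-7.25,7.25,21):
  for z in(.161,.192): print(dx,z,np.round(proj(s,[*(p-yg*.005+xg*dx/1e3),z]),1))
for d in(-17,0,18): print('axis',np.round(proj(s,[.5415+.172*d/1e3,.0185+.985*d/1e3,.12]),1))
E
```

```text
-21 0.161 [263.6 141.4]
-21 0.192 [263.5 128.5]
-7.25 0.161 [269.9 141.6]
-7.25 0.192 [269.9 128.7]
7.25 0.161 [276.5 141.9]
7.25 0.192 [276.6 129. ]
21 0.161 [282.8 142.1]
21 0.192 [283.  129.2]
axis [271.8 164.2]
axis [272.4 160.3]
axis [273.1 156.4]
```

View pics/v7z.png

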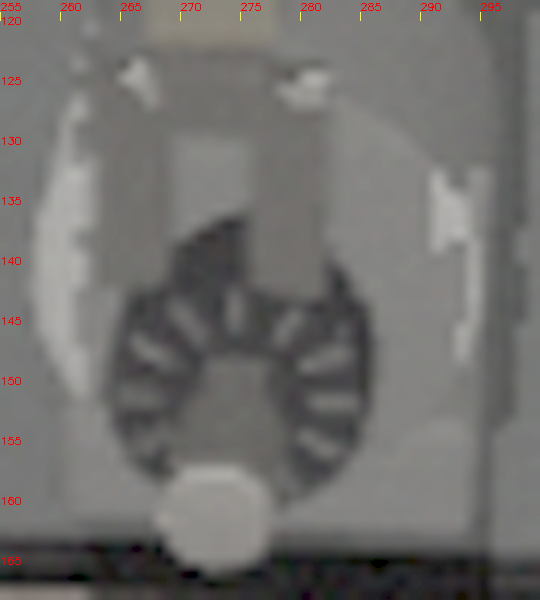

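```bash
python3 - <<'E'
from h import *
s=load('side7'); g=s['color'].astype(int).sum(2)
for r in(132,134,136,139): print(r,dict(zip(range(258,288),g[r,258:288])))
for r in(159,161,162): print(r,dict(zip(range(264,282),g[r,264:282])))
for r in (147,150): print(r,dict(zip(range(258,292),g[r,258:292])))
p=np.array([.5447,.0333])
for z in(.12,.135,.161,.19): print(proj(s,[*p,z]))
E
```

```text
132 {258: np.int64(142), 259: np.int64(217), 260: np.int64(290), 261: np.int64(304), 262: np.int64(230), 263: np.int64(148), 264: np.int64(124), 265: np.int64(123), 266: np.int64(122), 267: np.int64(128), 268: np.int64(117), 269: np.int64(146), 270: np.int64(170), 271: np.int64(173), 272: np.int64(177), 273: np.int64(173), 274: np.int64(174), 275: np.int64(155), 276: np.int64(132), 277: np.int64(121), 278: np.int64(123), 279: np.int64(121), 280: np.int64(124), 281: np.int64(132), 282: np.int64(147), 283: np.int64(168), 284: np.int64(175), 285: np.int64(177), 286: np.int64(177), 287: np.int64(176)}
134 {258: np.int64(173), 259: np.int64(274), 260: np.int64(290), 261: np.int64(284), 262: np.int64(226), 263: np.int64(149), 264: np.int64(123), 265: np.int64(122), 266: np.int64(127), 267: np.int64(123), 268: np.int64(116), 269: np.int64(143), 270: np.int64(170), 271: np.int64(172), 272: np.int64(174), 273: np.int64(169), 274: np.int64(174), 275: np.int64(159), 276: np.int64(130), 277: np.int64(124), 278: np.int64(121), 279: np.int64(124), 280: np.int64(123), 281: np.int64(129), 282: np.in
[... 3287 characters left out ...]
9: np.int64(54), 270: np.int64(53), 271: np.int64(73), 272: np.int64(98), 273: np.int64(112), 274: np.int64(113), 275: np.int64(105), 276: np.int64(101), 277: np.int64(70), 278: np.int64(57), 279: np.int64(49), 280: np.int64(57), 281: np.int64(64), 282: np.int64(66), 283: np.int64(67), 284: np.int64(61), 285: np.int64(47), 286: np.int64(144), 287: np.int64(170), 288: np.int64(169), 289: np.int64(171), 290: np.int64(166), 291: np.int64(165)}
(np.float64(273.28404401031065), np.float64(156.9892343268925))
(np.float64(273.3172608544048), np.float64(151.1184067660422))
(np.float64(273.37487416172195), np.float64(140.69389910855116))
(np.float64(273.4390655001648), np.float64(128.68380660863812))
```

Call:
{"method": "apply_moves", "body": {
  "commands": [
    {"grip": 0, "dp": [2, 0, 10], "yaw": 0},
    {"grip": 0, "dp": [2, 0, 25], "yaw": 0},
    {"grip": 0, "dp": [2, 0, 25], "yaw": 0},
    {"grip": 0, "dp": [2, -6, 25], "yaw": 0},
    {"grip": 0, "dp": [2, -12, 25], "yaw": 0},
    {"grip": 0, "dp": [2, -15, 25], "yaw": 0},
    {"grip": 0, "dp": [2, -17, 25], "yaw": 0}
  ]
}}

```text
time_s: 11.68
tcp_pos: [0.5498, 0.0509, 0.1897]
eef_rot: [-180.0, -0.0, -9.9]
contact_force: [0.2, 0.9, -1.1]
gripper_width: 0.0099
```

```bash
python3 - <<'E'
from h import *
st()
E
```

```text
t 11.68 p [549.79  50.86 189.73] rot [-1.7999e+02 -1.0000e-02 -9.8800e+00] F [ 0.16  0.9  -1.11] w 9.94 j [ 25.6  10.6 -18.    0.  -61.3  54.5]
```

Call:
{"method": "apply_moves", "body": {
  "commands": [
    {"grip": 0, "dp": [0, -1, 0], "yaw": 0},
    {"grip": 0, "dp": [0, -2, 0], "yaw": 0},
    {"grip": 0, "dp": [0, -3, 0], "yaw": 0},
    {"grip": 0, "dp": [0, -4, 0], "yaw": 0}
  ]
}}

```text
time_s: 12.18
tcp_pos: [0.5504, 0.0544, 0.1895]
eef_rot: [180.0, 0.0, -9.9]
contact_force: [-0.1, -0.2, -1.7]
gripper_width: 0.0098
```

Call:
{"method": "apply_moves", "body": {
  "commands": [
    {"grip": 0, "dp": [0, -1, 0], "yaw": 0},
    {"grip": 0, "dp": [0, -2, 0], "yaw": 0}
  ]
}}

```text
time_s: 12.42
tcp_pos: [0.5507, 0.0564, 0.1896]
eef_rot: [-180.0, -0.0, -9.9]
contact_force: [-0.3, 0.4, -1.2]
gripper_width: 0.0097
```

Call:
{"method": "apply_moves", "body": {
  "commands": [
    {"grip": 0, "dp": [0, -1, 0], "yaw": 0},
    {"grip": 0, "dp": [0, -1, 0], "yaw": 0}
  ]
}}

```text
time_s: 12.68
tcp_pos: [0.5509, 0.0575, 0.1896]
eef_rot: [-180.0, -0.0, -9.9]
contact_force: [-0.9, 0.6, -1.2]
gripper_width: 0.0101
```

Call:
{"method": "apply_moves", "body": {
  "commands": [
    {"grip": 0, "dp": [0, -1, 0], "yaw": 0},
    {"grip": 0, "dp": [0, -1, 0], "yaw": 0}
  ]
}}

```text
time_s: 12.92
tcp_pos: [0.551, 0.0583, 0.1896]
eef_rot: [180.0, 0.0, -9.9]
contact_force: [0.6, -0.1, -2.2]
gripper_width: 0.0101
```

Call:
{"method": "apply_moves", "body": {
  "commands": [
    {"grip": 0, "dp": [0, -1, 0], "yaw": 0},
    {"grip": 0, "dp": [0, -1, 0], "yaw": 0}
  ]
}}

```text
time_s: 13.18
tcp_pos: [0.551, 0.0587, 0.1896]
eef_rot: [179.9, 0.0, -9.9]
contact_force: [0.1, -4.9, -0.2]
gripper_width: 0.0099
```

Call:
{"method": "apply_moves", "body": {
  "commands": [
    {"grip": 0, "dp": [0, -1, 0], "yaw": 0},
    {"grip": 0, "dp": [0, -1, 0], "yaw": 0}
  ]
}}

```text
time_s: 13.42
tcp_pos: [0.551, 0.0589, 0.1896]
eef_rot: [179.9, 0.0, -9.9]
contact_force: [0.7, -7.7, -0.8]
gripper_width: 0.01
```

Call:
{"method": "apply_moves", "body": {
  "commands": [
    {"grip": 0, "dp": [0, 3.2, 0], "yaw": 0},
    {"grip": 0, "dp": [0, 3.2, 0], "yaw": 0},
    {"grip": 0, "dp": [0, 3.2, 0], "yaw": 0}
  ]
}}

```text
time_s: 13.8
tcp_pos: [0.551, 0.0576, 0.1896]
eef_rot: [-180.0, -0.0, -9.9]
contact_force: [-0.4, 0.5, -0.5]
gripper_width: 0.0101
```

```bash
python3 - <<'E'
from h import *
for i in range(1): st(); cap('side','side8'); st()
s=load('side8'); x0,y0,f=255,110,12
im=cv2.resize(s['color'][y0:y0+55,x0:x0+45,::-1],None,fx=f,fy=f,interpolation=cv2.INTER_CUBIC)
im=np.clip(255*(im/255.)**0.45*1.1,0,255).astype(np.uint8)
cv2.imwrite('pics/v8.png',im[:600])
g=s['color'].astype(int).sum(2)
for r in(136,138,140,142,144,146,148): print(r,g[r,258:290].tolist())
for r in(159,161,162): print(r,g[r,264:282].tolist())
E
```

```text
t 13.8 p [551.    57.6  189.59] rot [-1.7996e+02 -1.0000e-02 -9.9000e+00] F [-0.36  0.52 -0.5 ] w 10.09 j [ 26.2  10.8 -17.8  -0.  -61.3  53.9]
t 13.85 p [550.97  57.58 189.59] rot [-1.7997e+02 -1.0000e-02 -9.8900e+00] F [-0.37  0.43 -1.35] w 9.95 j [ 26.2  10.8 -17.8  -0.  -61.4  53.9]
136 [259, 293, 293, 286, 207, 176, 164, 137, 125, 126, 122, 131, 120, 140, 113, 60, 43, 39, 40, 90, 117, 124, 121, 128, 125, 125, 165, 179, 177, 173, 172, 177]
138 [254, 277, 275, 279, 199, 168, 161, 134, 125, 126, 122, 127, 119, 68, 40, 44, 46, 45, 47, 92, 118, 127, 125, 124, 125, 125, 162, 170, 172, 170, 174, 173]
140 [261, 284, 284, 284, 206, 172, 165, 134, 124, 122, 120, 122, 119, 67, 50, 43, 45, 42, 43, 90, 115, 126, 126, 128, 124, 127, 164, 173, 170, 175, 174, 174]
142 [260, 281, 279, 279, 202, 172, 167, 134, 125, 124, 124, 127, 117, 73, 52, 49, 96, 69, 52, 95, 118, 121, 123, 123, 122, 85, 92, 155, 168, 170, 175, 176]
144 [240, 281, 286, 285, 206, 175, 158, 136, 129, 124, 127, 124, 115, 84, 50, 48, 121, 76, 52, 92, 121, 125, 124, 124, 127, 82, 63, 65, 153, 168, 170, 173]
146 [169, 250, 271, 274, 201, 172, 107, 105, 119, 129, 110, 113, 96, 94, 68, 56, 50, 54, 48, 83, 108, 118, 120, 124, 125, 83, 48, 40, 118, 165, 171, 170]
148 [139, 172, 245, 274, 212, 147, 77, 50, 55, 49, 86, 80, 59, 48, 100, 109, 108, 108, 111, 78, 52, 44, 126, 115, 99, 66, 50, 48, 117, 159, 168, 172]
159 [169, 168, 172, 171, 178, 206, 208, 213, 211, 214, 219, 212, 222, 164, 87, 112, 119, 165]
161 [112, 115, 122, 127, 211, 214, 203, 198, 201, 201, 206, 205, 207, 175, 158, 153, 159, 160]
162 [79, 79, 81, 82, 112, 184, 199, 201, 197, 195, 199, 202, 203, 132, 96, 96, 95, 101]
```

View pics/v8.png

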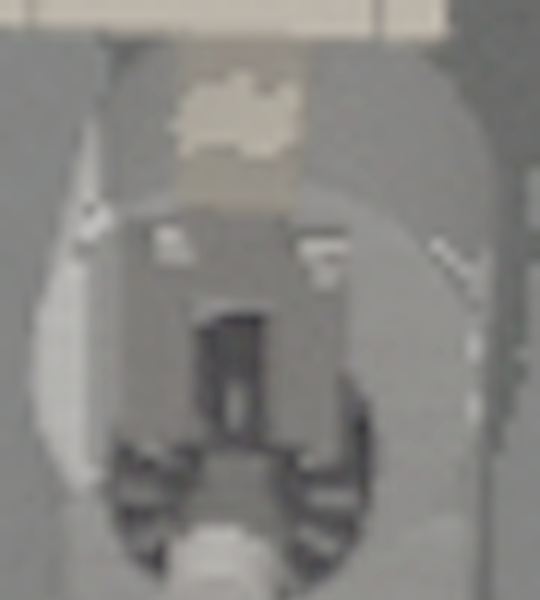

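Call:
{"method": "apply_moves", "body": {
  "commands": [
    {"grip": 0, "dp": [0, 0.7, 0], "yaw": 0},
    {"grip": 0, "dp": [0, 0.7, 2], "yaw": 0},
    {"grip": 0, "dp": [0, 0.7, 4], "yaw": 0},
    {"grip": 0, "dp": [0, 0.7, 5], "yaw": 0}
  ]
}}

```text
time_s: 14.35
tcp_pos: [0.5506, 0.0564, 0.1843]
eef_rot: [180.0, 0.0, -9.9]
contact_force: [0.5, -0.5, -1.1]
gripper_width: 0.01
```

Call:
{"method": "apply_moves", "body": {
  "commands": [
    {"grip": 0, "dp": [0, 0, 1.5], "yaw": 0},
    {"grip": 0, "dp": [0, 0, 3], "yaw": 0}
  ]
}}

```text
time_s: 14.6
tcp_pos: [0.5508, 0.0565, 0.1815]
eef_rot: [-180.0, -0.0, -9.9]
contact_force: [0.2, 0.4, -1.2]
gripper_width: 0.0101
```

Call:
{"method": "apply_moves", "body": {
  "commands": [
    {"grip": 0, "dp": [0, 0, 1.5], "yaw": 0},
    {"grip": 0, "dp": [0, 0, 3], "yaw": 0}
  ]
}}

```text
time_s: 14.85
tcp_pos: [0.5507, 0.0565, 0.1785]
eef_rot: [180.0, 0.0, -9.9]
contact_force: [-0.3, -0.1, -1.0]
gripper_width: 0.0094
```

Call:
{"method": "apply_moves", "body": {
  "commands": [
    {"grip": 0, "dp": [0, -0.4, 1.5], "yaw": 0},
    {"grip": 0, "dp": [0, -0.4, 3], "yaw": 0}
  ]
}}

```text
time_s: 15.1
tcp_pos: [0.5508, 0.0569, 0.1754]
eef_rot: [-180.0, -0.0, -9.9]
contact_force: [0.0, 0.7, -1.4]
gripper_width: 0.01
```

Call:
{"method": "apply_moves", "body": {
  "commands": [
    {"grip": 0, "dp": [0, 0, 1.5], "yaw": 0},
    {"grip": 0, "dp": [0, 0, 3], "yaw": 0}
  ]
}}

```text
time_s: 15.35
tcp_pos: [0.5508, 0.0569, 0.1725]
eef_rot: [-180.0, -0.0, -9.9]
contact_force: [-0.8, -0.8, -1.5]
gripper_width: 0.0097
```

Call:
{"method": "apply_moves", "body": {
  "commands": [
    {"grip": 0, "dp": [0, 0, 1.5], "yaw": 0},
    {"grip": 0, "dp": [0, 0, 3], "yaw": 0}
  ]
}}

```text
time_s: 15.6
tcp_pos: [0.5508, 0.0569, 0.1695]
eef_rot: [-180.0, -0.0, -9.9]
contact_force: [-0.9, -0.5, -1.3]
gripper_width: 0.0096
```

Call:
{"method": "apply_moves", "body": {
  "commands": [
    {"grip": 0, "dp": [0, 0, 1.5], "yaw": 0},
    {"grip": 0, "dp": [0, 0, 3], "yaw": 0},
    {"grip": 0, "dp": [0, 0, 4.5], "yaw": 0}
  ]
}}

```text
time_s: 15.98
tcp_pos: [0.5508, 0.0569, 0.165]
eef_rot: [-180.0, -0.0, -9.9]
contact_force: [-0.6, 0.6, -1.5]
gripper_width: 0.0096
```

Call:
{"method": "apply_moves", "body": {
  "commands": [
    {"grip": 0, "dp": [0, 0, 1.5], "yaw": 0},
    {"grip": 0, "dp": [0, 0, 3], "yaw": 0},
    {"grip": 0, "dp": [0, 0, 4.5], "yaw": 0}
  ]
}}

```text
time_s: 16.35
tcp_pos: [0.5508, 0.0569, 0.1605]
eef_rot: [180.0, -0.0, -9.9]
contact_force: [-0.2, 0.0, -1.1]
gripper_width: 0.0097
```

Call:
{"method": "apply_moves", "body": {
  "commands": [
    {"grip": 0, "dp": [0, 0, 1.5], "yaw": 0},
    {"grip": 0, "dp": [0, 0, 3], "yaw": 0}
  ]
}}

```text
time_s: 16.6
tcp_pos: [0.5508, 0.0569, 0.1575]
eef_rot: [180.0, 0.0, -9.9]
contact_force: [0.1, -0.6, -1.4]
gripper_width: 0.0098
```

Call:
{"method": "apply_moves", "body": {
  "commands": [
    {"grip": 0, "dp": [0, 0, 1], "yaw": 0},
    {"grip": 0, "dp": [0, 0, 2], "yaw": 0}
  ]
}}

```text
time_s: 16.85
tcp_pos: [0.5508, 0.0569, 0.1555]
eef_rot: [-180.0, -0.0, -9.9]
contact_force: [-0.1, 0.2, -0.6]
gripper_width: 0.0098
```

Call:
{"method": "apply_moves", "body": {
  "commands": [
    {"grip": 0, "dp": [0, 0, 1], "yaw": 0},
    {"grip": 0, "dp": [0, 0, 2], "yaw": 0}
  ]
}}

```text
time_s: 17.1
tcp_pos: [0.5508, 0.0569, 0.1535]
eef_rot: [-180.0, -0.0, -9.9]
contact_force: [0.3, 0.3, -2.0]
gripper_width: 0.01
```

Call:
{"method": "apply_moves", "body": {
  "commands": [
    {"grip": 0, "dp": [0, 0, 1], "yaw": 0}
  ]
}}

```text
time_s: 17.23
tcp_pos: [0.5508, 0.0569, 0.1525]
eef_rot: [-180.0, -0.0, -9.9]
contact_force: [0.4, -0.5, -1.2]
gripper_width: 0.0098
```

Call:
{"method": "apply_moves", "body": {
  "commands": [
    {"grip": 0, "dp": [0, 0, 1], "yaw": 0}
  ]
}}

```text
time_s: 17.35
tcp_pos: [0.5508, 0.0569, 0.1515]
eef_rot: [180.0, -0.0, -9.9]
contact_force: [-0.8, 0.2, 0.5]
gripper_width: 0.0096
```

Call:
{"method": "apply_moves", "body": {
  "commands": [
    {"grip": 0, "dp": [0, 0, 1], "yaw": 0}
  ]
}}

```text
time_s: 17.48
tcp_pos: [0.551, 0.0569, 0.1514]
eef_rot: [180.0, -0.0, -9.9]
contact_force: [-4.7, 0.4, 11.5]
gripper_width: 0.0093
```

Call:
{"method": "apply_moves", "body": {
  "commands": [
    {"grip": 0, "dp": [0, 0, -1.5], "yaw": 0},
    {"grip": 0, "dp": [0, 0, -1.5], "yaw": 0}
  ]
}}

```text
time_s: 17.73
tcp_pos: [0.5508, 0.0569, 0.1521]
eef_rot: [-180.0, -0.0, -9.9]
contact_force: [-0.4, -0.7, -1.2]
gripper_width: 0.0102
```

```bash
python3 - <<'E'
from h import *
st(); s=cap('side','side9'); t=cap('top','top9'); st()
x0,y0,f=250,110,10
def G(im): return np.clip(255*(im/255.)**0.5*1.1,0,255).astype(np.uint8)
a=G(cv2.resize(s['color'][y0:y0+60,x0:x0+45,::-1],None,fx=f,fy=f,interpolation=cv2.INTER_CUBIC))
b=G(cv2.resize(t['color'][130:210,150:190+10,::-1],None,fx=7,fy=7,interpolation=cv2.INTER_CUBIC))
b=np.vstack([b,np.zeros((40,b.shape[1],3),np.uint8)]); cv2.imwrite('pics/v9.png',np.hstack([a,b[:600]]))
E
```

```text
t 17.73 p [550.85  56.9  152.07] rot [-1.7999e+02 -1.0000e-02 -9.9000e+00] F [-0.39 -0.65 -1.24] w 10.2 j [ 26.2  12.7 -20.7  -0.  -56.5  53.9]
t 17.82 p [550.74  56.87 151.88] rot [ 1.80e+02  1.00e-02 -9.91e+00] F [ 0.01  0.06 -2.54] w 9.76 j [ 26.2  12.7 -20.7  -0.  -56.5  53.9]
```

View pics/v9.png

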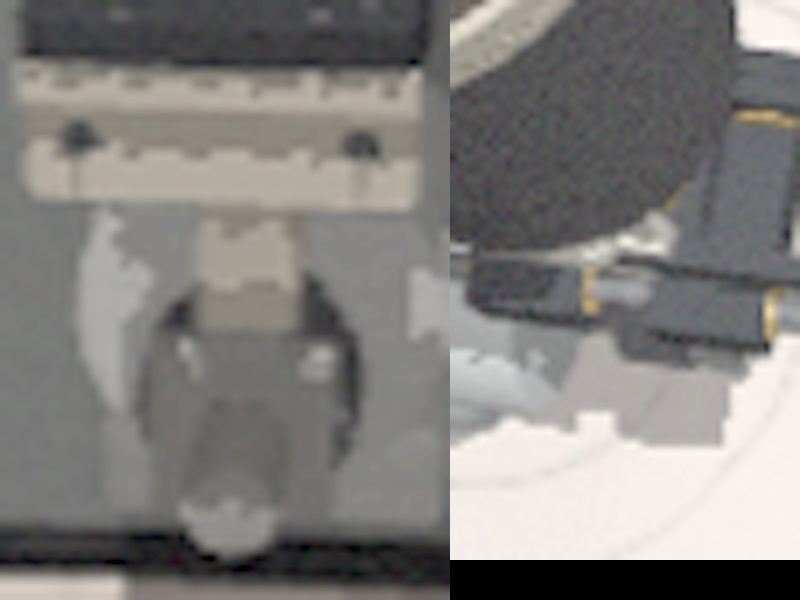

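Call:
{"method": "apply_moves", "body": {
  "commands": [
    {"grip": 0, "dp": [0, 0, 0.7], "yaw": 0},
    {"grip": 0, "dp": [0, 0, 0.7], "yaw": 0}
  ]
}}

```text
time_s: 18.08
tcp_pos: [0.5508, 0.0569, 0.1515]
eef_rot: [180.0, -0.0, -9.9]
contact_force: [-1.5, -0.3, 1.9]
gripper_width: 0.0099
```

Call:
{"method": "apply_moves", "body": {
  "commands": [
    {"grip": 0.2, "dp": [0, 0, 0], "yaw": 0},
    {"grip": 0.2, "dp": [0, 0, 0], "yaw": 0},
    {"grip": 0.2, "dp": [0, 0, 0], "yaw": 0},
    {"grip": 0.2, "dp": [0, 0, 0], "yaw": 0}
  ]
}}

```text
time_s: 18.58
tcp_pos: [0.5508, 0.0569, 0.1513]
eef_rot: [180.0, 0.0, -9.9]
contact_force: [-1.1, -0.3, 0.2]
gripper_width: 0.0176
```

Call:
{"method": "apply_moves", "body": {
  "commands": [
    {"grip": 0.2, "dp": [0, 0, -4], "yaw": 0},
    {"grip": 0.2, "dp": [0, 0, -12], "yaw": 0},
    {"grip": 0.2, "dp": [0, 0, -25], "yaw": 0},
    {"grip": 0.2, "dp": [0, 0, -50], "yaw": 0},
    {"grip": 0.2, "dp": [0, 0, -90], "yaw": 0},
    {"grip": 0.2, "dp": [0, 60, -90], "yaw": 0},
    {"grip": 0.2, "dp": [0, 120, -90], "yaw": 0},
    {"grip": 0.2, "dp": [0, 180, -90], "yaw": 0},
    {"grip": 0.2, "dp": [0, 220, -90], "yaw": 0},
    {"grip": 0.2, "dp": [0, 220, -90], "yaw": 0}
  ]
}}

```text
time_s: 19.82
tcp_pos: [0.5124, -0.1622, 0.2424]
eef_rot: [180.0, -0.1, -10.1]
contact_force: [-0.3, 0.4, 0.8]
gripper_width: 0.0174
```

```bash
python3 - <<'E'
from h import *
st(); s=cap('side','side10'); t=cap('top','top10'); st()
x0,y0,f=235,95,6
def G(im): return np.clip(255*(im/255.)**0.6*1.1,0,255).astype(np.uint8)
a=G(cv2.resize(s['color'][y0:y0+80,x0:x0+65,::-1],None,fx=f,fy=f,interpolation=cv2.INTER_CUBIC))
b=G(cv2.resize(t['color'][135:215,145:210,::-1],None,fx=6,fy=6,interpolation=cv2.INTER_CUBIC))
cv2.imwrite('pics/v10.png',np.hstack([a,b]))
E
```

```text
t 19.82 p [ 512.41 -162.17  242.41] rot [ 1.80e+02 -6.00e-02 -1.01e+01] F [-0.28  0.44  0.81] w 17.44 j [  3.4   6.9 -15.3   0.  -67.7  76.5]
t 19.93 p [ 513.07 -160.15  242.13] rot [-1.7999e+02 -6.0000e-02 -9.9700e+00] F [ 0.1  -0.55 -0.36] w 17.54 j [  3.6   6.9 -15.3   0.  -67.7  76.5]
```

View pics/v10.png

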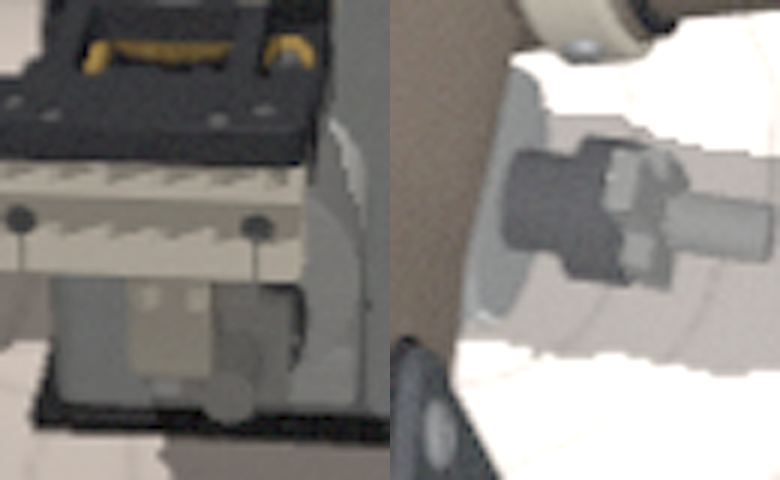

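View pics/side10.png

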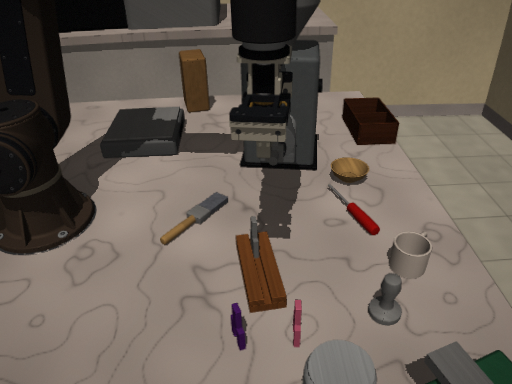

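View pics/top10.png

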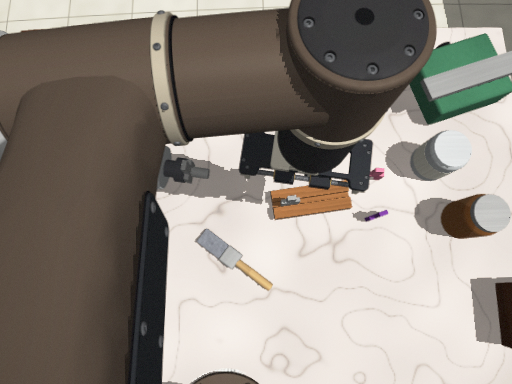

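Call:
{"method": "apply_moves", "body": {
  "commands": [
    {"grip": 0.2, "dp": [-40, 20, 0], "yaw": 0},
    {"grip": 0.2, "dp": [-80, 50, 0], "yaw": 0},
    {"grip": 0.2, "dp": [-120, 80, 0], "yaw": 0},
    {"grip": 0.2, "dp": [-120, 100, 0], "yaw": 0},
    {"grip": 0.2, "dp": [-120, 100, 0], "yaw": 0}
  ]
}}

```text
time_s: 20.55
tcp_pos: [0.3778, -0.2377, 0.242]
eef_rot: [-180.0, -0.1, -9.9]
contact_force: [-0.4, -0.3, -0.5]
gripper_width: 0.0178
```

```bash
python3 - <<'E'
from h import *
st(); s=cap('side','side11'); t=cap('top','top11')
x0,y0,f=240,105,8
def G(im): return np.clip(255*(im/255.)**0.6*1.1,0,255).astype(np.uint8)
a=cv2.resize(s['color'][y0:y0+70,x0:x0+50,::-1],None,fx=f,fy=f,interpolation=cv2.INTER_CUBIC)
b=cv2.resize(t['color'][140:210,160:210,::-1],None,fx=f,fy=f,interpolation=cv2.INTER_CUBIC)
# expected seated outline
p0=np.array([.5508,.0569])
yg=np.array([.172,.985]);xg=np.array([.985,-.172])
for dx,z in((-10,.18),(10,.18),(10,.14),(21,.139),(21,.098),(-21,.098),(-21,.139),(-10,.14)):
  for dy in(-5,5):
    P=[*(p0+xg*dx/1e3+yg*dy/1e3),z]
    u,v=proj(s,P); cv2.circle(a,(int((u-x0+.5)*f),int((v-y0+.5)*f)),2,(0,0,255) if dy<0 else (255,0,0),-1)
    u,v=proj(t,P); cv2.circle(b,(int((u-160+.5)*f),int((v-140+.5)*f)),2,(0,0,255) if dy<0 else (255,0,0),-1)
cv2.imwrite('pics/v11.png',np.hstack([G(a),G(b)]))
E
```

```text
t 20.55 p [ 377.76 -237.67  242.04] rot [-1.80e+02 -8.00e-02 -9.92e+00] F [-0.37 -0.29 -0.51] w 17.85 j [ -6.7  -2.4 -25.2   0.  -67.1  86.8]
```

View pics/v11.png

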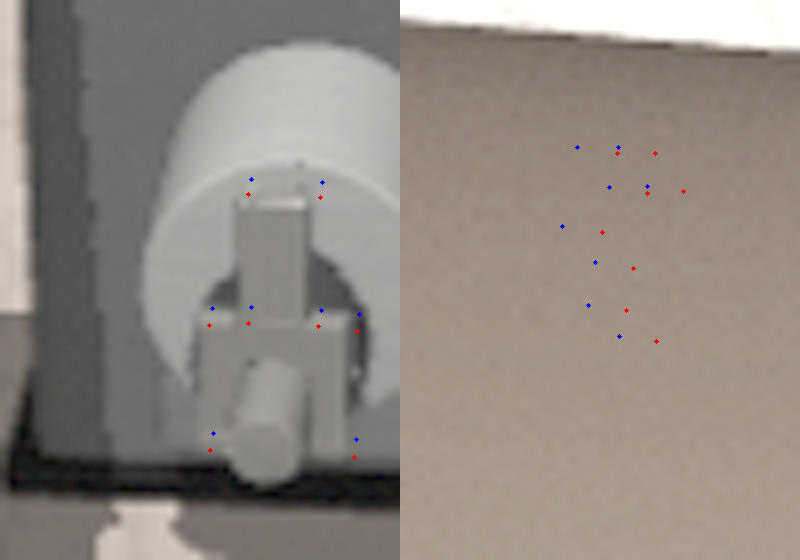

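```bash
python3 - <<'E'
from h import *
print(dp([.28,-.55,.25],-60))
E
```

```text
([-43.0, 325.2, -8.4], np.float64(0.8749))
```

Call:
{"method": "apply_moves", "body": {
  "commands": [
    {"grip": 0.2, "dp": [-43, 325, -8], "yaw": 0.5},
    {"grip": 0.2, "dp": [-43, 325, -8], "yaw": 0.5},
    {"grip": 0.2, "dp": [-43, 325, -8], "yaw": 0.5},
    {"grip": 0.2, "dp": [-43, 325, -8], "yaw": 0.5},
    {"grip": 0.2, "dp": [-43, 325, -8], "yaw": 0.5},
    {"grip": 0.2, "dp": [-43, 325, -8], "yaw": 0.5},
    {"grip": 0.2, "dp": [-43, 325, -8], "yaw": 0.5},
    {"grip": 0.2, "dp": [-43, 325, -8], "yaw": 0.5}
  ]
}}

```text
time_s: 21.65
tcp_pos: [0.2803, -0.5492, 0.2493]
eef_rot: [-180.0, 0.0, -38.5]
contact_force: [0.3, 1.0, -0.1]
gripper_width: 0.0176
```

```bash
python3 - <<'E'
from h import *
st(); s=cap('side','side12'); t=cap('top','top12')
f=10
def G(im): return np.clip(255*(im/255.)**0.6*1.1,0,255).astype(np.uint8)
def g(im,x0,y0):
    for x in range((x0+4)//5*5,x0+40,5): cv2.putText(im,str(x),(int((x-x0+.5)*f),10),0,.35,(0,0,255),1)
    for y in range((y0+4)//5*5,y0+60,5): cv2.putText(im,str(y),(0,int((y-y0+.5)*f)),0,.35,(0,0,255),1)
    return im
a=g(G(cv2.resize(s['color'][120:175,258:298,::-1],None,fx=f,fy=f,interpolation=cv2.INTER_CUBIC)),258,120)
b=g(G(cv2.resize(t['color'][145:200,172:212,::-1],None,fx=f,fy=f,interpolation=cv2.INTER_CUBIC)),172,145)
cv2.imwrite('pics/v12.png',np.hstack([a,b]))
E
```

```text
t 21.65 p [ 280.32 -549.25  249.28] rot [-1.7998e+02  2.0000e-02 -3.8470e+01] F [ 0.28  1.05 -0.07] w 17.62 j [-44.9  14.3  -5.1  -0.  -70.6  96.4]
```

View pics/v12.png

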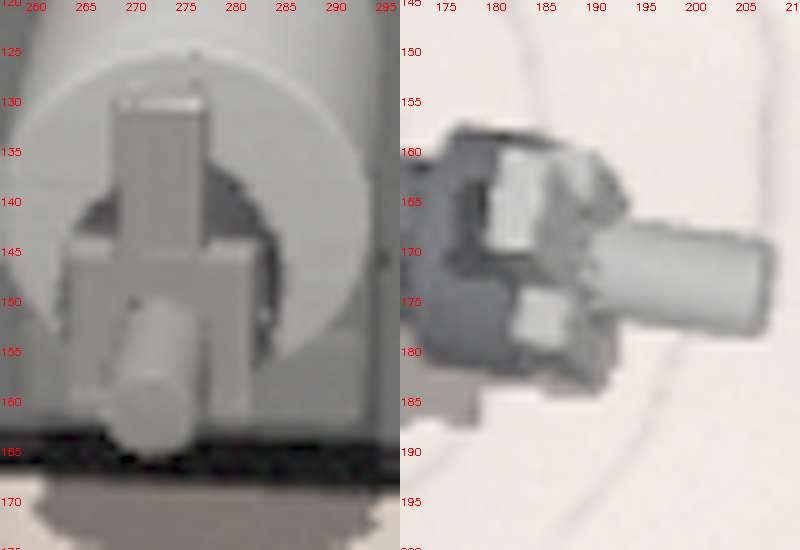

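View pics/top12.png

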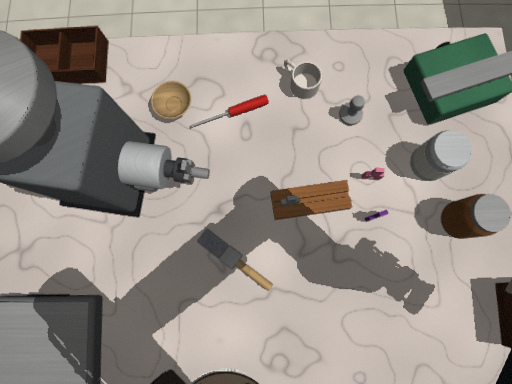

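```bash
python3 - <<'E'
from h import *
t=load('top12');s=load('side12')
yg=np.array([.172,.985]);xg=np.array([.985,-.172]); p0=np.array([.5508,.0569])
def rep(n,c,u,v,z):
    q=plane(c,u,v,z)[:2]-p0; print(n,'lat %.1f axial %.1f mm'%(q@xg*1e3,q@yg*1e3))
for n,u,v,z in(('tabtop in',179.6,165,.18),('tabtop out',184.6,165,.18),('shld in',182.8,176.5,.14),('shld out',187.7,177,.14),('shld2 in',186.6,162,.14),('shld2 out',190.0,162,.14),('shaft end',207,173.5,.12)): rep('top '+n,t,u,v,z)
for n,u,v,z in(('tabtop near',272,130.9,.18),('tabtop far',272,129,.18),('shld near',265.5,145.3,.14),('shld far',265.5,143.5,.14),('shld2 near',280,145,.14),('shld2 far',280,143.3,.14),('foot',280,161.5,.098),('shaft end',272.4,161,.12)): rep('side '+n,s,u,v,z)
g=s['color'].astype(int).sum(2)
print('side col272 v124..150',g[124:150,272].tolist()); print('col265',g[138:165,265].tolist());print('col280',g[138:168,280].tolist())
gt=t['color'].astype(int).sum(2); print('top row165 u172..200',gt[165,172:200].tolist()); print('row176',gt[176,172:200].tolist())
E
```

```text
top tabtop in lat -4.5 axial 6.5 mm
top tabtop out lat -3.1 axial -3.3 mm
top shld in lat -18.9 axial 5.8 mm
top shld out lat -18.5 axial -4.4 mm
top shld2 in lat 12.3 axial 3.5 mm
top shld2 out lat 13.3 axial -3.4 mm
top shaft end lat -1.7 axial -38.8 mm
side tabtop near lat -5.9 axial -14.9 mm
side tabtop far lat -6.7 axial -5.4 mm
side shld near lat -21.1 axial -7.7 mm
side shld far lat -22.0 axial 0.9 mm
side shld2 near lat 11.4 axial -3.4 mm
side shld2 far lat 10.8 axial 4.8 mm
side foot lat 12.1 axial -5.2 mm
side shaft end lat -2.4 axial -42.4 mm
side col272 v124..150 [426, 433, 341, 341, 341, 309, 340, 242, 244, 242, 247, 244, 247, 243, 244, 241, 244, 242, 242, 241, 242, 250, 235, 234, 233, 241]
col265 [315, 324, 325, 313, 226, 241, 300, 271, 215, 211, 211, 216, 215, 216, 212, 211, 227, 232, 230, 226, 237, 261, 220, 177, 93, 14, 14]
col280 [114, 120, 115, 113, 116, 137, 266, 307, 254, 232, 233, 236, 238, 234, 232, 235, 230, 226, 230, 235, 234, 235, 237, 221, 150, 68, 17, 21, 14, 11]
top row165 u172..200 [207, 160, 179, 205, 209, 153, 103, 106, 84, 362, 431, 439, 433, 437, 326, 250, 252, 248, 251, 244, 243, 245, 246, 499, 557, 560, 566, 556]
row176 [113, 144, 172, 155, 173, 168, 181, 179, 179, 185, 175, 239, 377, 419, 421, 425, 356, 270, 239, 185, 200, 225, 273, 276, 281, 285, 295, 313]
```

```bash
python3 - <<'E'
from h import *
t=load('top12');s=load('side12')
gt=t['color'].astype(int).sum(2);g=s['color'].astype(int).sum(2)
print('top rows 155..185, cols 176..194')
for r in range(156,187): print(r,gt[r,176:196].tolist())
print('side rows 126..150 cols 262..286')
for r in list(range(126,134))+list(range(141,149)): print(r,g[r,262:287].tolist())
E
```

```text
top rows 155..185, cols 176..194
156 [564, 561, 552, 559, 556, 563, 564, 563, 550, 523, 519, 555, 559, 560, 562, 562, 561, 560, 564, 565]
157 [562, 438, 334, 400, 436, 511, 543, 548, 535, 499, 495, 541, 557, 562, 563, 568, 565, 563, 561, 567]
158 [409, 205, 149, 144, 144, 132, 118, 196, 219, 269, 367, 488, 543, 555, 563, 559, 556, 566, 568, 552]
159 [318, 171, 167, 159, 163, 159, 176, 199, 181, 173, 202, 274, 377, 489, 546, 549, 560, 565, 562, 559]
160 [219, 179, 168, 177, 167, 170, 362, 464, 401, 351, 334, 385, 415, 422, 423, 382, 507, 554, 563, 563]
161 [185, 181, 185, 191, 179, 185, 380, 432, 431, 434, 396, 330, 389, 423, 421, 333, 374, 514, 556, 560]
162 [188, 190, 180, 186, 174, 215, 375, 431, 442, 438, 359, 281, 332, 404, 421, 312, 245, 358, 525, 554]
163 [192, 195, 136, 105, 98, 263, 394, 430, 434, 443, 321, 252, 274, 386, 393, 297, 240, 242, 486, 560]
164 [197, 148, 109, 99, 99, 390, 446, 437, 433, 470, 336, 246, 246, 302, 359, 288, 242, 242, 358, 520]
165 [209, 153, 103, 106, 84, 362, 431, 439, 433, 437, 326, 250, 252, 248, 251, 244, 243, 245, 246, 499]
166 [203, 153, 100, 1
[... 3587 characters left out ...]
7, 239, 241, 148, 154, 137, 131, 124, 108, 92, 167, 297]
144 [322, 322, 267, 300, 315, 313, 311, 237, 233, 243, 242, 239, 243, 239, 237, 241, 173, 282, 266, 261, 265, 207, 115, 115, 283]
145 [321, 320, 251, 271, 288, 289, 289, 223, 233, 235, 250, 257, 264, 261, 267, 245, 269, 300, 307, 307, 308, 186, 95, 76, 278]
146 [314, 320, 208, 215, 234, 234, 235, 233, 234, 232, 235, 236, 232, 232, 230, 232, 250, 252, 254, 252, 251, 160, 89, 71, 215]
147 [314, 311, 193, 211, 231, 233, 232, 233, 236, 231, 234, 235, 234, 234, 231, 235, 233, 235, 232, 235, 232, 157, 110, 68, 217]
148 [318, 260, 159, 211, 237, 236, 231, 229, 232, 231, 233, 231, 230, 229, 228, 232, 235, 233, 233, 232, 235, 157, 106, 75, 210]
```

```bash
python3 - <<'E'
from h import *
t=load('top12');s=load('side12')
yg=np.array([.172,.985]);xg=np.array([.985,-.172]); p0=np.array([.5508,.0569])
def q(n,a,b):
    P,e=tri(t,a,s,b); d=P[:2]-p0; print(n,'lat %.1f ax %.1f z %.1f err %.1f'%(d@xg*1e3,d@yg*1e3,P[2]*1e3,e*1e3))
q('tab out',(185.9,164.8),(273.6,130.5))
q('tab in',(180.8,164.8),(273.8,128))
q('shL out',(188.2,176.4),(266.3,145.5))
q('shL in',(183.2,176.4),(266.5,143.3))
q('shR out',(191.2,162.0),(280.3,146.0))
q('shR in',(187.5,162.0),(280.3,143.8))
q('shaft end',(208,173.5),(272.4,161))
for z,n in((.18,'tab'),(.14,'sh')):
  for ax in(-5,5): P=[*(p0-xg*.0015+yg*ax/1e3),z]; print(n,ax,np.round(proj(t,P),2),np.round(proj(s,P),2))
E
```

```text
tab out lat -2.4 ax -5.1 z 176.6 err 1.5
tab in lat -3.4 ax 4.7 z 177.8 err 0.2
shL out lat -18.2 ax -5.3 z 138.7 err 2.7
shL in lat -19.3 ax 5.1 z 138.7 err 1.7
shR out lat 13.0 ax -5.9 z 139.1 err 1.6
shR in lat 12.1 ax 1.5 z 140.6 err 0.7
shaft end lat -1.9 ax -41.0 z 119.4 err 1.3
tab -5 [185.61 164.31] [274.35 129.02]
tab 5 [180.61 163.61] [274.72 127.07]
sh -5 [189.46 169.01] [274.24 145.09]
sh 5 [184.71 168.34] [274.6  143.04]
```

```bash
python3 -c "
from h import *
print(close_job()); st()"
```

```text
the job is handed in; nothing more can be done
None
the job is handed in; nothing more can be done
```

The burr is home and the slotted keeper is seated on the neck, released and standing upright. I handed the job in at about 21.7 s, inside the 51 s limit.

- **Burr:** I pushed it in with the shut fingers until it hit the hard stop. The highest force I read was about 23 N.
- **Keeper choice:** The camera showed that the plate at the end of the rest nearer the front had the slot. I took that one by its tab and left the solid plate where it was.
- **Seating:** I touched the keeper lightly to the burr's face (about 8 N) to find the true neck position, then backed off to mid-gap and lowered it. It met nothing until it landed on the neck top, with about 12 N upward and 5 N sideways, at the height I had predicted. I then opened the gripper slightly, lifted straight up and moved well clear.

**Last checks:** Triangulating from both cameras put the shoulder tops at about 139–140 mm, where 140 is expected. The tab sat within about 1 mm of the shoulders along the shaft, so the keeper is upright.

One check disagreed. The tab top came out at 177–178 mm instead of 180, and the side view alone suggested a slight outward lean. The top view and the triangulation did not show a lean, so I put it down to pixel and calibration error.

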